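# Pack the beltpack receivers into their charging case and latch it

### The job

Seat every beltpack receiver, those on the rack top and the one lying askew on the foam, in a pocket of its own in the charging case, display up and pressed fully home with its contact foot at the pocket's brass pins (the hinge end). Then swing the lid over until the two case halves meet rim to rim, and snap both latches down flat against the front of the case. Leave the other things on the rack top where they are.

Things in the scene. Friction and masses are not known exactly. Their poses are not given: they have to be found in the camera images.
- case: grey clamshell charging case, fixed on the rack top; base 252 (x) x 210 (y) x 45 mm high, walls 4 mm. Origin: centre of its underside; x along the hinge, +y to the hinge side, -y to the front (latches; folded handle stands 11 mm off the front, |x| < 47 mm, z < 36 mm). Foam tray inside, top at z 38 mm, has six pockets: two rows of three, centres x -72, 0, 72, y -44.5 (front) and 54.5 mm (hinge row)
- pins1 (a point): pocket 1 (front row, case x -72 mm), 44 (case x) x 77 (case y) x 12 mm deep, floor at z 26 mm; brass pins at its hinge (+y) end. This point: on the pocket floor, where the middle of a seated pack's contact foot lies; pocket centre is 36 mm from here to -y of the case
- pins2 (a point): pocket 2 (front row, case x 0 mm), 44 (case x) x 77 (case y) x 12 mm deep, floor at z 26 mm; brass pins at its hinge (+y) end. This point: on the pocket floor, where the middle of a seated pack's contact foot lies; pocket centre is 36 mm from here to -y of the case
- pins3 (a point): pocket 3 (front row, case x 72 mm), 44 (case x) x 77 (case y) x 12 mm deep, floor at z 26 mm; brass pins at its hinge (+y) end. This point: on the pocket floor, where the middle of a seated pack's contact foot lies; pocket centre is 36 mm from here to -y of the case
- pins4 (a point): pocket 4 (hinge row, case x -72 mm), 44 (case x) x 77 (case y) x 12 mm deep, floor at z 26 mm; brass pins at its hinge (+y) end. This point: on the pocket floor, where the middle of a seated pack's contact foot lies; pocket centre is 36 mm from here to -y of the case
- pins5 (a point): pocket 5 (hinge row, case x 0 mm), 44 (case x) x 77 (case y) x 12 mm deep, floor at z 26 mm; brass pins at its hinge (+y) end. This point: on the pocket floor, where the middle of a seated pack's contact foot lies; pocket centre is 36 mm from here to -y of the case
- pins6 (a point): pocket 6 (hinge row, case x 72 mm), 44 (case x) x 77 (case y) x 12 mm deep, floor at z 26 mm; brass pins at its hinge (+y) end. This point: on the pocket floor, where the middle of a seated pack's contact foot lies; pocket centre is 36 mm from here to -y of the case
- lid (a joint): lid half, shell 252 x 210 x 32 mm; angle (rad): 0 = shut, rim on rim; starts stood open at 1.75 to 1.95, stops at 2.05. Hinge line along case x at case y +105, z 45 mm; shut, the lid runs to case y -105 mm, its outer face 32 mm above that line. Stiff: stays where left; 1 to 6 N at its free edge moves it. Foam lining 14 mm above the rim plane: a pack not down in its pocket keeps it open
- latch_a (a joint): latch flap at case x -80 mm on the lid's front, 36 mm wide, 38 long, 5 thick; angle (rad): 0 = flat down against the case front, 1.57 = straight out from it, grows outward and up; starts 1.1 to 1.7, stops at 2.1, stays where left, about 1.5 N at its tip moves it. Pivot line along case x, at case y -107, z 62 mm with the lid shut; the flap's outer face lies 7 mm off the pivot line
- latch_b (a joint): latch flap at case x 80 mm on the lid's front, 36 mm wide, 38 long, 5 thick; angle (rad): 0 = flat down against the case front, 1.57 = straight out from it, grows outward and up; starts 1.1 to 1.7, stops at 2.1, stays where left, about 1.5 N at its tip moves it. Pivot line along case x, at case y -107, z 62 mm with the lid shut; the flap's outer face lies 7 mm off the pivot line
- pack1: beltpack receiver, beige box 72 (x) x 40 (y) x 26 mm high, face (small display, two buttons) up, about 110 g. Origin: centre of its underside; +x to its head (black stub antenna 12 mm long, 15 to 23 mm above the underside), -x to its contact foot (brass contacts), end face 36 mm from the origin. Starts loose on the rack top; None if absent
- pack2: beltpack receiver, beige box 72 (x) x 40 (y) x 26 mm high, face (small display, two buttons) up, about 110 g. Origin: centre of its underside; +x to its head (black stub antenna 12 mm long, 15 to 23 mm above the underside), -x to its contact foot (brass contacts), end face 36 mm from the origin. Starts loose on the rack top; None if absent
- pack3: beltpack receiver, beige box 72 (x) x 40 (y) x 26 mm high, face (small display, two buttons) up, about 110 g. Origin: centre of its underside; +x to its head (black stub antenna 12 mm long, 15 to 23 mm above the underside), -x to its contact foot (brass contacts), end face 36 mm from the origin. Starts loose on the rack top; None if absent
- pack4: beltpack receiver, beige box 72 (x) x 40 (y) x 26 mm high, face (small display, two buttons) up, about 110 g. Origin: centre of its underside; +x to its head (black stub antenna 12 mm long, 15 to 23 mm above the underside), -x to its contact foot (brass contacts), end face 36 mm from the origin. Starts loose on the rack top; None if absent
- pack5: beltpack receiver, beige box 72 (x) x 40 (y) x 26 mm high, face (small display, two buttons) up, about 110 g. Origin: centre of its underside; +x to its head (black stub antenna 12 mm long, 15 to 23 mm above the underside), -x to its contact foot (brass contacts), end face 36 mm from the origin. Starts loose on the rack top; None if absent
- pack6: beltpack receiver, beige box 72 (x) x 40 (y) x 26 mm high, face (small display, two buttons) up, about 110 g. Origin: centre of its underside; +x to its head (black stub antenna 12 mm long, 15 to 23 mm above the underside), -x to its contact foot (brass contacts), end face 36 mm from the origin. Starts askew on top of the foam (underside at z 38 mm), over the front row; None if absent
- pack7: beltpack receiver, beige box 72 (x) x 40 (y) x 26 mm high, face (small display, two buttons) up, about 110 g. Origin: centre of its underside; +x to its head (black stub antenna 12 mm long, 15 to 23 mm above the underside), -x to its contact foot (brass contacts), end face 36 mm from the origin. Starts askew on top of the foam (underside at z 38 mm), over the front row; None if absent
- mic_base: black round microphone base, 110 mm across, 48 mm high, a bystander: leave it alone
- screwdriver: screwdriver with orange handle, 190 mm, a bystander: leave it alone
- tape: roll of black tape, 70 mm across, 19 mm high, a bystander: leave it alone
- multimeter: yellow multimeter 75 x 150 x 34 mm, a bystander: leave it alone
- tone_probe: grey tone probe, about 115 x 34 x 26 mm, a bystander: leave it alone
- battery_box: battery carton 55 x 85 x 22 mm, a bystander: leave it alone
- connector_box: black connector box 70 x 50 x 40 mm, a bystander: leave it alone
There are look-alikes about, which are no part of the job. What is shaped like the pack4 but pink or red is not meant. What is shaped like the pack7 but purple is not meant.

How it is judged (in metres and radians):
On the way, in this order (a step that is already met when the one before it is completed fails the run):
1. every beltpack present is fully home in a pocket, contact foot at the pins (((x of pins1 in the frame of pack1 below -0.031 m and distance between pack1 and pins1 below 0.042 m) or (x of pins2 in the frame of pack1 below -0.031 m and distance between pack1 and pins2 below 0.042 m) or (x of pins3 in the frame of pack1 below -0.031 m and distance between pack1 and pins3 below 0.042 m) or (x of pins4 in the frame of pack1 below -0.031 m and distance between pack1 and pins4 below 0.042 m) or (x of pins5 in the frame of pack1 below -0.031 m and distance between pack1 and pins5 below 0.042 m) or (x of pins6 in the frame of pack1 below -0.031 m and distance between pack1 and pins6 below 0.042 m)) and z of each of pack1, pack2, pack3, pack4, pack5, pack6, pack7 in the frame of case below 0.03 m and angle between each of pack1, pack2, pack3, pack4, pack5, pack6, pack7's own z axis and vertical below 0.08 rad and ((x of pins1 in the frame of pack2 below -0.031 m and distance between pack2 and pins1 below 0.042 m) or (x of pins2 in the frame of pack2 below -0.031 m and distance between pack2 and pins2 below 0.042 m) or (x of pins3 in the frame of pack2 below -0.031 m and distance between pack2 and pins3 below 0.042 m) or (x of pins4 in the frame of pack2 below -0.031 m and distance between pack2 and pins4 below 0.042 m) or (x of pins5 in the frame of pack2 below -0.031 m and distance between pack2 and pins5 below 0.042 m) or (x of pins6 in the frame of pack2 below -0.031 m and distance between pack2 and pins6 below 0.042 m)) and ((x of pins1 in the frame of pack3 below -0.031 m and distance between pack3 and pins1 below 0.042 m) or (x of pins2 in the frame of pack3 below -0.031 m and distance between pack3 and pins2 below 0.042 m) or (x of pins3 in the frame of pack3 below -0.031 m and distance between pack3 and pins3 below 0.042 m) or (x of pins4 in the frame of pack3 below -0.031 m and distance between pack3 and pins4 below 0.042 m) or (x of pins5 in the frame of pack3 below -0.031 m and distance between pack3 and pins5 below 0.042 m) or (x of pins6 in the frame of pack3 below -0.031 m and distance between pack3 and pins6 below 0.042 m)) and ((x of pins1 in the frame of pack4 below -0.031 m and distance between pack4 and pins1 below 0.042 m) or (x of pins2 in the frame of pack4 below -0.031 m and distance between pack4 and pins2 below 0.042 m) or (x of pins3 in the frame of pack4 below -0.031 m and distance between pack4 and pins3 below 0.042 m) or (x of pins4 in the frame of pack4 below -0.031 m and distance between pack4 and pins4 below 0.042 m) or (x of pins5 in the frame of pack4 below -0.031 m and distance between pack4 and pins5 below 0.042 m) or (x of pins6 in the frame of pack4 below -0.031 m and distance between pack4 and pins6 below 0.042 m)) and ((x of pins1 in the frame of pack5 below -0.031 m and distance between pack5 and pins1 below 0.042 m) or (x of pins2 in the frame of pack5 below -0.031 m and distance between pack5 and pins2 below 0.042 m) or (x of pins3 in the frame of pack5 below -0.031 m and distance between pack5 and pins3 below 0.042 m) or (x of pins4 in the frame of pack5 below -0.031 m and distance between pack5 and pins4 below 0.042 m) or (x of pins5 in the frame of pack5 below -0.031 m and distance between pack5 and pins5 below 0.042 m) or (x of pins6 in the frame of pack5 below -0.031 m and distance between pack5 and pins6 below 0.042 m)) and ((x of pins1 in the frame of pack6 below -0.031 m and distance between pack6 and pins1 below 0.042 m) or (x of pins2 in the frame of pack6 below -0.031 m and distance between pack6 and pins2 below 0.042 m) or (x of pins3 in the frame of pack6 below -0.031 m and distance between pack6 and pins3 below 0.042 m) or (x of pins4 in the frame of pack6 below -0.031 m and distance between pack6 and pins4 below 0.042 m) or (x of pins5 in the frame of pack6 below -0.031 m and distance between pack6 and pins5 below 0.042 m) or (x of pins6 in the frame of pack6 below -0.031 m and distance between pack6 and pins6 below 0.042 m)) and ((x of pins1 in the frame of pack7 below -0.031 m and distance between pack7 and pins1 below 0.042 m) or (x of pins2 in the frame of pack7 below -0.031 m and distance between pack7 and pins2 below 0.042 m) or (x of pins3 in the frame of pack7 below -0.031 m and distance between pack7 and pins3 below 0.042 m) or (x of pins4 in the frame of pack7 below -0.031 m and distance between pack7 and pins4 below 0.042 m) or (x of pins5 in the frame of pack7 below -0.031 m and distance between pack7 and pins5 below 0.042 m) or (x of pins6 in the frame of pack7 below -0.031 m and distance between pack7 and pins6 below 0.042 m))), for 0.2 s.
2. the lid is shut, its rim on the rim of the base, the packs still home (all of step 1 and value of joint lid below 0.015 rad), for 0.2 s.
3. both latches are snapped down on the shut case (value of joint lid below 0.015 rad and value of joint each of latch_a, latch_b below 0.12 rad), for 0.2 s.
At the end, for the whole second after the job is handed in: every pack lies in a pocket, display up, underside under 4 mm off its floor, tilt under 0.08 rad, foot at the pins (31 to 42 mm to -x of its origin); lid within 0.015 rad of shut, both latches within 0.12 rad of flat, hinges at rest, bystanders within 40 mm of their start (all of step 1 and all of step 3 and velocity of joint lid between -0.05 and 0.05 rad/s and velocity of joint latch_a between -0.05 and 0.05 rad/s and velocity of joint latch_b between -0.05 and 0.05 rad/s); the robot touches nothing.
It fails at once if a bystander is moved by more than 40 mm (distance of any of mic_base, screwdriver, tape, multimeter, tone_probe, battery_box, connector_box from where it was at the start of the episode above 0.04 m).
Of pack1, pack2, pack3, pack4, pack5 only 3 to 5 are there at a start; the rules pass over those that are not, and their reading is None.
Of pack6, pack7 only 1 to 1 are there at a start; the rules pass over those that are not, and their reading is None.
At some moment in a run one of pack1, pack2, pack3, pack4, pack5 may be knocked a few centimetres aside while the robot is not near it.
Once in a run the grip may slacken for a moment while it holds something.
It also fails if it takes over 210 s, if anything falls off the work surface, if the arm or the gripper's body presses on something with over 40 N, if the wrist force passes 120 N, or if a joint passes its speed limit or range.

### The arm

A 6-joint arm with a two-finger parallel gripper is mounted at the origin on the work surface. World frame = base frame: x ahead of the robot, y to its left, z up, the work surface at z = 0. Lengths are in m, angles in degrees, forces in N, time in s.
With the tool pointing down it reaches from about 0.35 to 0.875 m from the base axis. Payload 4.2 kg.
Tool frame: the origin (TCP) lies midway between the tips of the shut fingers; the grasp point (between the pads) lies 19 mm behind it; z points along the fingers, y is the line along which they close (so a half turn about z gives the same grasp; the last joint's range is limited). The gripper opens to 87 mm and grips with 3 to 60 N. Pads are 19 mm wide; open, the fingers measure 117 mm over their backs; the gripper's body (75 mm by 190 mm) begins 51 mm behind the grasp point.
Start: joints at [79.217, 22.042, 0.453, 0, -68.411, -14.817], TCP at [0.27, 0.564, 0.223] pointing down, gripper open.
Joint ranges: [-179.83, 179.83], [-69.29, 118.12], [-61.27, 80.66], [-181.25, 117.63], [-171.15, -9.14], [-177.46, 177.46]. Speed limits (degrees/s): [159.86, 159.86, 180, 180, 180, 180].

### API

Orientations are given as a 3x3 rotation matrix whose columns are the frame's x, y, z axes.
In Python, from station import * gives the robot as it stands.
- The arm moves only by the tool move_arm, never from a script. Its argument "targets" is text: rows parted by semicolons, each of 4 numbers parted by spaces: the shift along the world's x, y, z in units of 25 mm (1.0 is 25 mm), then the turn about the world's z in units of 5 degrees (1.0 is 5 degrees). In form: tx ty tz spin; .... A call has 1 to 10 rows; each row shifts and turns the commanded pose from where the row before left it; what a row does not reach is not made up. A row lasts 1/12 s, in which the tool goes at most 41.7 mm and 7.16 degrees, less where a joint would pass 70% of its speed; a pose out of reach is approached as far as the arm can. A call is refused whole if a number of a shift passes 1 or a number of a turn 1, either way. A call with a gripper value outside its range is refused whole. "gripper" is the finger opening in mm, from 0 to 87, set as the call begins (left out, the last holds). The fingers move at their own pace and stop on an object; the grip force is fixed at half the most. Time passes only in rows, so rows that do not move let the fingers close. It gives the time, the measured TCP pose, the force, the opening and the grip force at its end, in the units of the state.
- sense(): the state, without advancing time (a new reading comes with each control period).
- capture(name): name is "side" or "top"; returns a dict with "image" (420x560x3 uint8, blue, green, red), "fx", "fy", "cx", "cy" (pixels), "D" ([k1, k2, p1, p2, k3] as OpenCV has them; the pictures are not rectified), "world_from_camera" (4x4, takes a point from camera to world coordinates). Camera axes: x right, y up, looking along -z (the intrinsics and any distortion apply to the point x, -y, -z); pixel columns grow to the right and rows downward; lengths in m; the calibration is good to about 2 mm. A picture is of the moment at which its call begins. There is no depth.
- finish_job(): hands the job in; it is judged then, once.
The state is a dict: "time_s": time; "joints": joint angles; "joint_velocities": joint speeds; "effort": joint torques, N m; "tcp_pos": TCP position; "ee_rot": TCP orientation; "wrist_force": force on the tool from outside, world axes, zero at the start; "moment": the same for the moment, N m; "gripper_width": opening from 0.0 (shut) to 1.0 (fully open); "gripper_force": force on a finger pad.
Only numpy, scipy, OpenCV 4.12 (cv2) and the standard library are available. Lean on these libraries where they do the work, as an engineer would, in place of code of your own. Each camera call takes 0.05 s, during which the arm holds its last target. There are 200 camera calls.

## Working session

There is one attempt and no reset: what is moved stays moved. The work goes in short steps, Python scripts to look and compute and a tool call to move; the robot and the scene stay as the last step left them, time stands still between calls to the robot, and variables do not carry over. Pictures are saved under pics/ and viewed, at most 14 in all, crops included, and the job is handed in when it is done.

Besides the shell and the picture viewer there is one more tool, called after "Call:" as name(argument=value, ...) on one line, values as JSON. move_arm: Moves the arm, as the interface text tells. Its arguments: {"type":"object","properties":{"targets":{"type":"string"},"gripper":{"type":"number"}},"required":["targets"]}

```bash
ls; mkdir -p pics
cat > h.py <<'E'
import numpy as np, cv2
from station import *
def cap(n,save=None):
    c=capture(n)
    c['K']=np.array([[c['fx'],0,c['cx']],[0,c['fy'],c['cy']],[0,0,1]],float)
    c['Dv']=np.array(c['D'],float); c['T']=np.array(c['world_from_camera'],float)
    c['image']=np.ascontiguousarray(c['image'])
    if save: cv2.imwrite('pics/%s.png'%save,c['image'])
    return c
def ray(c,px):
    p=cv2.undistortPoints(np.array(px,float).reshape(-1,1,2),c['K'],c['Dv']).reshape(-1,2)
    d=np.c_[p[:,0],-p[:,1],-np.ones(len(p))]@c['T'][:3,:3].T
    return c['T'][:3,3],d
def onz(c,px,z):
    o,d=ray(c,px); s=(z-o[2])/d[:,2]
    return o+d*s[:,None]
def proj(c,P):
    q=(np.array(P,float).reshape(-1,3)-c['T'][:3,3])@c['T'][:3,:3]
    q=q*[1,-1,-1]
    return cv2.projectPoints(q,np.zeros(3),np.zeros(3),c['K'],c['Dv'])[0].reshape(-1,2)
E
python3 - <<'E'
from h import *
for n in ('top','side'):
    c=cap(n); cv2.imwrite('pics/%s0.png'%n,cv2.resize(c['image'],(800,600)))
    cv2.imwrite('pics/%s0_raw.png'%n,c['image'])
    print(n,c['T'].round(3).tolist(),c['fx'],c['D'])
s=sense(); print(s['time_s'],s['tcp_pos'],s['ee_rot'],s['gripper_width'],s['wrist_force'])
E
```

```text
pics
top [[-0.026, 0.991, -0.13, 0.444], [-0.999, -0.023, 0.022, -0.072], [0.019, 0.13, 0.991, 1.046], [0.0, 0.0, 0.0, 1.0]] 379.99437838693814 [-0.10371278  0.          0.          0.          0.        ]
side [[0.925, 0.263, -0.274, 0.236], [-0.379, 0.639, -0.669, -0.883], [-0.001, 0.723, 0.691, 0.897], [0.0, 0.0, 0.0, 1.0]] 483.0867859119797 [0.01590217 0.         0.         0.         0.        ]
0.1 [0.26980132 0.56317417 0.22160584] [[ 9.01771934e-01 -4.32211593e-01 -7.18992026e-04]
 [-4.32212177e-01 -9.01770220e-01 -1.76207199e-03]
 [ 1.13222347e-04  1.89974418e-03 -9.99998189e-01]] 0.9988597013108624 [-0.3087485   0.2042536  -0.05571968]
```

View pics/top0.png

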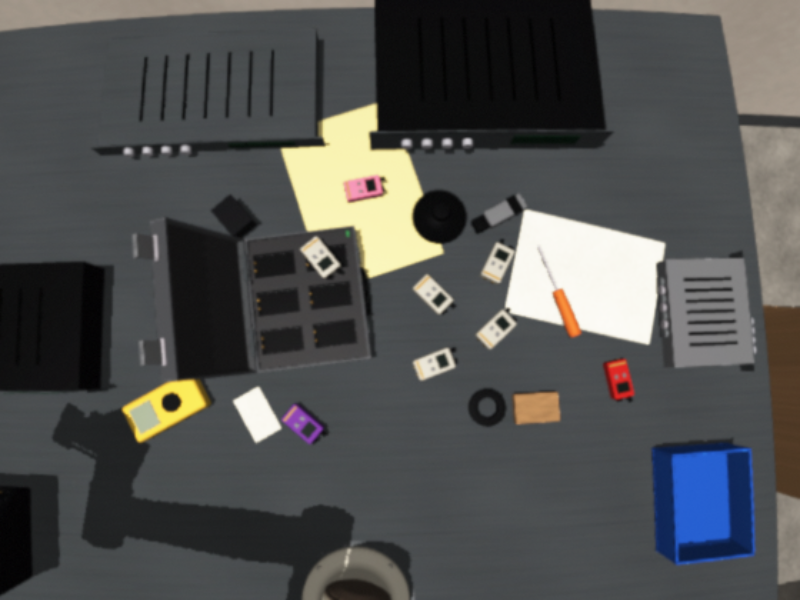

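View pics/side0.png

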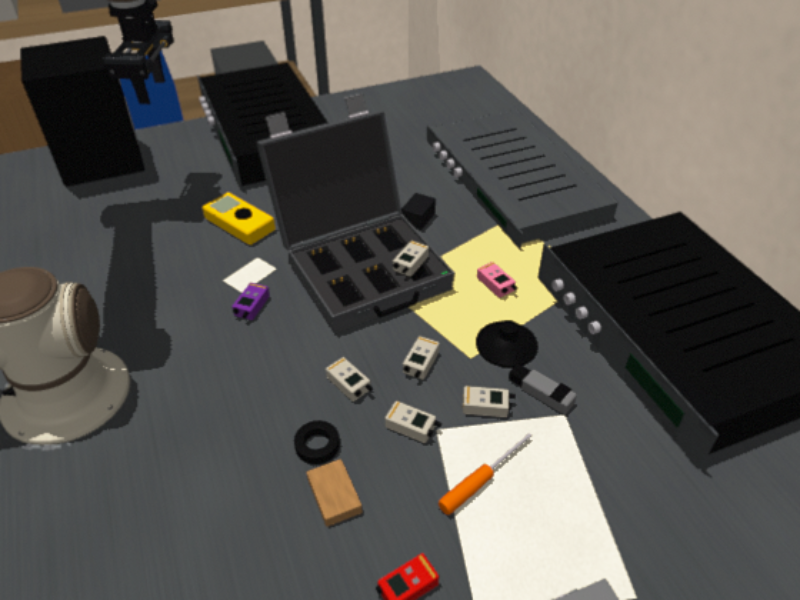

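Run:
```python
import cv2,numpy as np
a=cv2.imread('pics/top0_raw.png')[145:285,100:280]
a=cv2.resize(a,None,fx=4.2,fy=4.2,interpolation=cv2.INTER_CUBIC)
cv2.imwrite('pics/t1.png',np.clip(a.astype(float)*1.6,0,255).astype('uint8'))
b=cv2.imread('pics/side0_raw.png')[130:330,180:380]
b=cv2.resize(b,(600,600),interpolation=cv2.INTER_CUBIC)
cv2.imwrite('pics/s1.png',np.clip(b.astype(float)*1.6,0,255).astype('uint8'))
```

```text
(no output)
```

View pics/t1.png

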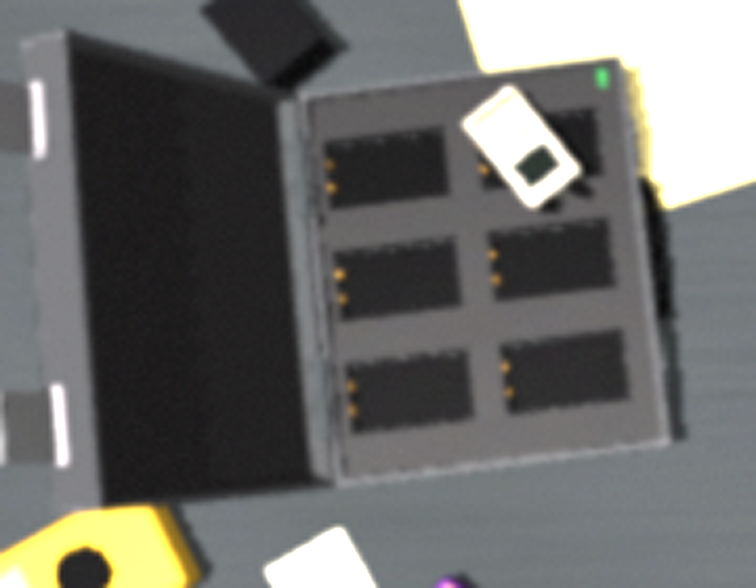

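View pics/s1.png

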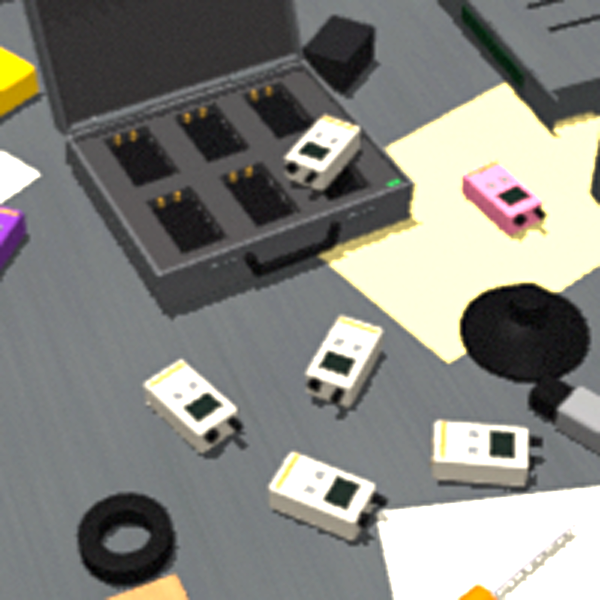

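```bash
cat > meas.py <<'E'
from h import *
def quadfit(c,pts,z,lens):
    P=onz(c,pts,z)[:,:2]*1000
    r=cv2.minAreaRect(P.astype(np.float32)); return r
def up(c,k=4): # smooth upsample
    return cv2.resize(c['image'],None,fx=k,fy=k,interpolation=cv2.INTER_CUBIC)
def toraw(p,k=4): return (np.asarray(p,float).reshape(-1,2)+.5)/k-.5
def packs(c,z=.026,lo=110,view=None):
    u=cv2.GaussianBlur(up(c),(0,0),1.5).astype(int); b,g,r=u[...,0],u[...,1],u[...,2]
    m=((r>lo)&(g>lo)&(b>lo*.75)&(r-b<90)&(r-g<45)).astype('uint8')
    m=cv2.morphologyEx(m,cv2.MORPH_CLOSE,np.ones((25,25)))
    m=cv2.morphologyEx(m,cv2.MORPH_OPEN,np.ones((21,21)))
    out=[]
    for k in cv2.findContours(m,cv2.RETR_EXTERNAL,cv2.CHAIN_APPROX_NONE)[0]:
        if not 3000<cv2.contourArea(k)<40000: continue
        P=onz(c,toraw(k),z)[:,:2]*1000
        q=cv2.minAreaRect(P.astype(np.float32)); M=cv2.moments(P.astype(np.float32).reshape(-1,1,2))
        cen=np.array([M['m10'],M['m01']])/M['m00']
        px=toraw(k).mean(0)
        if 50<max(q[1])<105 and 25<min(q[1])<75: out.append((px.round(1),np.round(cen,1),np.round(q[0],1),np.round(q[1],1),round(q[2],1),round(M['m00'])))
    return out
def colormean(c,px): 
    return c['image'][int(px[1])-1:int(px[1])+2,int(px[0])-1:int(px[0])+2].mean((0,1)).round()
E
python3 - <<'E'
from meas import *
c=cap('top'); s=cap('side')
cv2.imwrite('pics/t_a.png',c['image'])
for n,k in (('top',c),('side',s)):
    for o in packs(k): print(n,*o,colormean(k,o[0]))
u=cv2.GaussianBlur(up(c),(0,0),1.5).max(2)
print('foam',u[4*212,4*196:4*200:4], 'prof row y=210 x170..215',c['image'][212,170:256].max(1))
E
```

```text
top [179.6 289.8] [350.9 172.3] [350.8 172.3] [94.5 60.7] 28.6 5422 [241. 248. 250.]
top [303.4 254.5] [ 436.1 -158.5] [ 436.2 -158.6] [43.1 75.7] 19.9 3029 [209. 223. 228.]
top [302.6 205.4] [ 568.5 -160.7] [ 568.4 -160.9] [73.8 43.3] 43.8 2950 [202. 216. 222.]
side [282.7 290.3] [ 489.8 -268.9] [ 490.9 -269.8] [42.3 51.7] 41.6 1844 [172. 191. 200.]
side [242.9 261.9] [ 435.9 -157.6] [ 435.8 -157.6] [41.8 74. ] 19.9 2782 [175. 195. 204.]
side [296.6 244.5] [ 573.3 -156.6] [ 575.9 -152.6] [96.  42.1] 42.4 3225 [173. 192. 201.]
side [174.1 192.7] [344.8 151.3] [347.4 148.2] [93.2 67. ] 28.8 5073 [224. 239. 243.]
side [287.3 177.4] [655.   91.4] [654.9  91.4] [78.4 43.3] 37.3 2875 [160. 178. 187.]
foam [27 26 26 26] prof row y=210 x170..215 [67 81 84 81 71 77 73 54 57 57 42 29 25 26 25 25 26 26 26 26 26 26 26 27
 27 27 27 26 26 26 28 27 27 26 27 27 27 28 34 50 66 71 71 71 69 70 70 75
 71 43 27 27 26 28 28 28 27 27 27 27 28 27 28 27 26 28 27 27 28 27 28 28
 28 29 31 36 49 62 67 70 69 70 74 84 79 51]
```

```bash
sed -i 's/m=cv2.morphologyEx(m,cv2.MORPH_CLOSE,np.ones((25,25)))/m=cv2.morphologyEx(m,cv2.MORPH_CLOSE,np.ones((5,5)))/; s/np.ones((21,21))/np.ones((9,9))/' meas.py
python3 - <<'E'
from meas import *
c=cap('top'); s=cap('side')
for n,k,z in (('top',c,.026),('top',c,.064),('side',s,.026)):
    print(z)
    for o in packs(k,z): print(n,*o,colormean(k,o[0]))
u=cv2.GaussianBlur(up(c),(0,0),1.5).max(2)
m=(u<48).astype('uint8'); m[:,:4*171]=0
A=[];B=[]
for k in cv2.findContours(m,cv2.RETR_LIST,cv2.CHAIN_APPROX_NONE)[0]:
    if not 3000<cv2.contourArea(k)<25000: continue
    P=onz(c,toraw(k),.038)[:,:2]*1000; q=cv2.minAreaRect(P.astype(np.float32))
    if P[:,0].min()<200 or P[:,1].min()<-20:continue
    print('pocket',np.round(q[0],1),np.round(q[1],1),round(q[2],1),toraw(k).mean(0).round())
E
```

```text
0.026
top [179.6 289.7] [350.9 172.3] [350.9 172.2] [94.5 60.6] 28.6 5512 [241. 248. 250.]
top [303.4 254.5] [ 436.2 -158.6] [ 436.2 -158.6] [43.2 75.7] 19.8 3098 [208. 223. 228.]
top [302.7 205.4] [ 568.5 -160.8] [ 568.4 -160.9] [73.9 43.3] 43.8 3091 [202. 216. 222.]
top [223.5 179.5] [644.9  52.9] [644.7  52.9] [77.3 43.8] 37.8 3197 [201. 217. 223.]
0.064
top [179.6 289.7] [354.3 163.2] [354.3 163.1] [91.  58.4] 28.6 5109 [241. 248. 250.]
top [303.4 254.5] [ 436.5 -155.4] [ 436.5 -155.4] [41.6 72.9] 19.8 2872 [208. 223. 228.]
top [302.7 205.4] [ 563.8 -157.5] [ 563.7 -157.6] [71.2 41.7] 43.8 2865 [202. 216. 222.]
top [223.5 179.5] [637.5  48.2] [637.2  48.2] [74.4 42.2] 37.8 2963 [201. 217. 223.]
0.026
side [287.9 292. ] [ 495.8 -276.3] [ 498.  -277.9] [42.1 73.2] 41.6 2329 [177. 197. 207.]
side [337.3 277.5] [ 626.7 -288. ] [ 625.7 -287.2] [42.7 72.7] 61.8 2824 [171. 190. 199.]
side [244.1 262.9] [ 434.  -154.5] [ 435.8 -157.6] [41.8 74. ] 19.8 2400 [152. 170. 178.]
side [294.4 246.9] [ 568.2 -159.8] [ 567.9 -159.8] [75.  41.3] 43.6 2918 [173. 192. 202.]
side [174.3 191.8] [345.6 152.8] [345.6 151.4] [93.3 59.7] 28.8 5121 [224. 239. 243.]
side [286.4 178.2] [658.2  92.4] [655.1  91.5] [78.7 43.2] 37.4 2534 [ 99. 111. 113.]
pocket [487.1 123.1] [44.4 77.3] 5.8 [197. 238.]
pocket [497.6  24.5] [44.4 77.1] 6.1 [234. 233.]
pocket [558.9 130.5] [45.5 78.2] 6.1 [194. 211.]
pocket [569.1  31.9] [45.3 77.6] 5.9 [231. 206.]
pocket [630.6 137.8] [46.3 79. ] 6.0 [191. 185.]
pocket [870.9 122.4] [ 17.7 154.8] 1.7 [197. 100.]
pocket [994.4  52.5] [ 14.1 215.9] 89.9 [223.  60.]
```

Call:
move_arm(targets="0 0 1 -1;0 0 1 -1;0 0 1 -1;0 0 1 -1;0 0 0.4 -1;0.7 -1 0 -1;0.7 -1 0 -1;0.7 -1 0 -1;0.7 -1 0 -1;0.7 -1 0 -1", gripper=60)

```text
time_s: 1.13
tcp_pos: [0.358, 0.4374, 0.3326]
ee_rot: [[0.245, -0.97, -0.0], [-0.97, -0.245, 0.0], [-0.0, -0.0, -1.0]]
wrist_force: [0.5, -0.3, -0.2]
gripper_width: 0.693
gripper_force: 0.0
```

Call:
move_arm(targets="0.7 -1 0 -1;0.7 -1 0 -1;0.7 -1 0 -1;0.7 -1 0 -1;0.7 -1 0 -1;0.7 -1 0 -1;0.7 -1 0 -1;0.7 -1 0 -1;0.7 -1 0 -1;0.7 -1 0 -1")

```text
time_s: 1.97
tcp_pos: [0.5331, 0.1873, 0.3327]
ee_rot: [[-0.586, -0.811, 0.0], [-0.811, 0.586, 0.0], [-0.0, 0.0, -1.0]]
wrist_force: [0.2, 0.4, 1.2]
gripper_width: 0.689
gripper_force: 0.0
```

Call:
move_arm(targets="0.7 -0.93 -0.8 -0.54;0.7 -0.93 -0.8 -0.54;0.7 -0.93 -0.8 -0.54;0.7 -0.93 -0.8 -0.54;0.7 -0.93 -0.8 -0.54;0.68 -0.91 -0.8 -0.54;0 0 -1 0;0 0 -1 0;0 0 -1 0;0 0 -0.7 0")

```text
time_s: 2.8
tcp_pos: [0.6359, 0.049, 0.1172]
ee_rot: [[-0.787, -0.617, -0.003], [-0.617, 0.787, -0.0], [0.003, 0.002, -1.0]]
wrist_force: [0.1, -0.1, -0.6]
gripper_width: 0.688
gripper_force: 0.0
```

```bash
cat >> meas.py <<'E'
def go(x,y,z,yaw):
    s=sense(); p=np.array(s['tcp_pos'])*1000; R=np.array(s['ee_rot']); a=np.degrees(np.arctan2(R[1,0],R[0,0]))
    d=(yaw-a+180)%360-180
    print('tcp',p.round(1),'yaw',round(a,1),'j',np.round(s['joints'],0),'F',np.round(s['wrist_force'],1),'w',round(s['gripper_width']*87,1),'t',round(s['time_s'],1))
    print('units',((np.array([x,y,z])-p)/25).round(3),round(d/5,3))
E
python3 - <<'E'
from meas import *
go(637.5,48.3,52,-142.2)
s=cap('side','s_foam')
E
```

```text
tcp [635.9  49.  117.2] yaw -141.9 j [ 19.  28.  -5.  -0. -56. -71.] F [ 0.1 -0.1 -0.6] w 59.8 t 2.8
units [ 0.065 -0.027 -2.609] -0.067
```

View pics/s_foam.png

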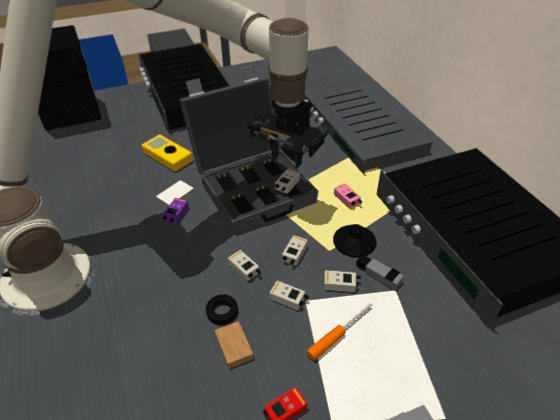

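Call:
move_arm(targets="0.06 -0.03 -1 -0.07;0 0 -0.8 0;0 0 -0.8 0;0 0 0 0;0 0 0 0")

```text
time_s: 3.27
tcp_pos: [0.6384, 0.0488, 0.0549]
ee_rot: [[-0.789, -0.614, -0.001], [-0.614, 0.789, -0.001], [0.002, 0.0, -1.0]]
wrist_force: [0.8, -0.0, 1.7]
gripper_width: 0.691
gripper_force: 0.0
```

Call:
move_arm(targets="0 0 0 0;0 0 0 0;0 0 0 0;0 0 0 0;0 0 0 0", gripper=25)

```text
time_s: 3.68
tcp_pos: [0.6391, 0.0491, 0.0563]
ee_rot: [[-0.789, -0.614, 0.002], [-0.614, 0.789, 0.001], [-0.002, -0.001, -1.0]]
wrist_force: [-0.5, 0.3, 3.3]
gripper_width: 0.455
gripper_force: 30.0
```

Call:
move_arm(targets="0 0 0.5 0;0 0 1 0;0 0 1 0;0 0 0 0;0 0 0 0")

```text
time_s: 4.1
tcp_pos: [0.6393, 0.0492, 0.1192]
ee_rot: [[-0.79, -0.613, 0.003], [-0.613, 0.79, 0.001], [-0.003, -0.001, -1.0]]
wrist_force: [-0.8, -0.5, -1.6]
gripper_width: 0.451
gripper_force: 30.0
```

Run:
```python
from meas import *
go(630.6,137.8,115,-84)
s=cap('side','s2')
a=cv2.resize(s['image'][80:240,190:350],(640,640),interpolation=cv2.INTER_CUBIC)
cv2.imwrite('pics/s2c.png',np.clip(a*1.6,0,255).astype('uint8'))
```

```text
tcp [639.3  49.2 119.2] yaw -142.2 j [ 19.  28.  -5.  -0. -56. -71.] F [-0.8 -0.5 -1.6] w 39.2 t 4.1
units [-0.346  3.544 -0.168] 11.632
```

View pics/s2c.png

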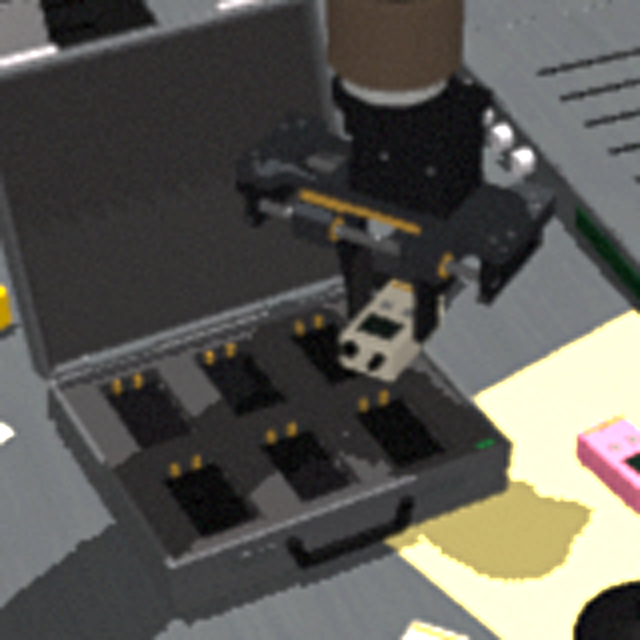

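Call:
move_arm(targets="-0.05 0.4 0 1;-0.05 0.4 0 1;-0.05 0.4 0 1;-0.05 0.4 0 1;-0.05 0.4 0 1;-0.05 0.4 0 1;-0.05 0.4 0 1;0 0.4 -0.2 1;0 0.4 -0.4 1;0 0 -0.4 1")

```text
time_s: 4.98
tcp_pos: [0.6289, 0.1403, 0.0907]
ee_rot: [[-0.032, -0.999, -0.002], [-0.999, 0.032, -0.0], [0.0, 0.002, -1.0]]
wrist_force: [-0.3, -0.3, -2.4]
gripper_width: 0.454
gripper_force: 30.0
```

Call:
move_arm(targets="0 0 -0.4 1;0 0 -0.4 0.63;0 0 -0.2 0;0 0 0 0;0 0 0 0")

```text
time_s: 5.4
tcp_pos: [0.6292, 0.1386, 0.0666]
ee_rot: [[0.103, -0.995, -0.002], [-0.995, -0.103, -0.001], [0.001, 0.002, -1.0]]
wrist_force: [0.4, 0.3, -0.3]
gripper_width: 0.453
gripper_force: 30.0
```

Run:
```python
from meas import *
go(630.4,139.8,60,-84)
```

```text
tcp [629.2 138.6  66.6] yaw -84.1 j [ 27.  32.  -7.  -0. -51. -21.] F [ 0.4  0.3 -0.3] w 39.4 t 5.4
units [ 0.046  0.049 -0.263] 0.015
```

Call:
move_arm(targets="0.05 0.05 -0.2 0;0 0 -0.1 0;0 0 0 0;0 0 0 0")

```text
time_s: 5.73
tcp_pos: [0.631, 0.1401, 0.0601]
ee_rot: [[0.104, -0.995, -0.0], [-0.995, -0.104, -0.0], [0.0, 0.0, -1.0]]
wrist_force: [0.3, -0.4, -0.4]
gripper_width: 0.454
gripper_force: 30.0
```

Call:
move_arm(targets="0 0 -0.15 0;0 0 -0.15 0;0 0 -0.15 0;0 0 0 0")

```text
time_s: 6.07
tcp_pos: [0.6303, 0.1398, 0.0477]
ee_rot: [[0.104, -0.995, -0.002], [-0.995, -0.104, -0.001], [0.0, 0.002, -1.0]]
wrist_force: [-0.2, 0.4, -1.8]
gripper_width: 0.455
gripper_force: 30.0
```

Call:
move_arm(targets="0 0 -0.1 0;0 0 -0.05 0;0 0 0 0")

```text
time_s: 6.32
tcp_pos: [0.6308, 0.14, 0.0447]
ee_rot: [[0.104, -0.995, -0.001], [-0.995, -0.104, -0.0], [0.0, 0.001, -1.0]]
wrist_force: [0.2, -0.8, -1.0]
gripper_width: 0.455
gripper_force: 30.0
```

Call:
move_arm(targets="0 0 -0.08 0;0 0 -0.04 0;0 0 0 0")

```text
time_s: 6.57
tcp_pos: [0.6312, 0.1402, 0.0443]
ee_rot: [[0.105, -0.994, 0.001], [-0.994, -0.105, -0.0], [0.0, -0.001, -1.0]]
wrist_force: [-2.8, -0.3, 8.5]
gripper_width: 0.459
gripper_force: 30.0
```

Call:
move_arm(targets="0 0 0 0;0 0 0 0;0 0 0.3 0;0 0 0.8 0;0 -0.5 1 0;0 -1 1 0;0 -1 0.5 0;0 -1 0 0;0 0 0 0", gripper=54)

```text
time_s: 7.32
tcp_pos: [0.6314, 0.0493, 0.134]
ee_rot: [[0.101, -0.995, 0.002], [-0.995, -0.101, 0.0], [-0.0, -0.002, -1.0]]
wrist_force: [-1.2, 0.6, -1.3]
gripper_width: 0.618
gripper_force: 0.0
```

Run:
```python
from meas import *
c=cap('top','t3'); s=cap('side','s3')
for n,k,z in (('top',c,.026),('side',s,.026),('side in pocket',s,.052)):
    for o in packs(k,z): print(n,*o)
go(630,40,130,-84)
a=cv2.resize(s['image'][110:310,180:380],(600,600),interpolation=cv2.INTER_CUBIC)
cv2.imwrite('pics/s3c.png',np.clip(a*1.6,0,255).astype('uint8'))
```

```text
top [179.6 289.8] [350.8 172.3] [350.8 172.2] [94.8 60.8] 28.8 5526
top [303.5 254.5] [ 436.2 -158.7] [ 436.2 -158.6] [43.2 75.9] 19.7 3121
top [302.7 205.5] [ 568.4 -160.8] [ 568.3 -160.9] [73.9 43.4] 43.7 3106
side [287.4 291.9] [ 495.9 -277.1] [ 498.  -277.8] [42.3 73.1] 41.6 2254
side [337.3 277.5] [ 626.8 -288. ] [ 625.7 -287.2] [42.7 72.7] 61.8 2826
side [ 81.7 264.8] [ 84.3 -19.9] [ 87.1 -24.1] [34.3 94.3] 8.1 2152
side [244.1 262.9] [ 434.  -154.5] [ 435.8 -157.6] [41.8 73.9] 19.8 2400
side [294.4 246.9] [ 568.2 -159.7] [ 568.  -159.7] [74.8 41.3] 43.6 2916
side [174.3 191.8] [345.7 152.8] [345.7 151.3] [93.3 59.9] 28.8 5121
side in pocket [287.4 291.9] [ 488.1 -295.2] [ 490.2 -295.9] [41.  70.9] 41.6 2121
side in pocket [337.3 277.5] [ 615.1 -305.8] [ 614. -305.] [41.5 70.5] 61.8 2660
side in pocket [ 81.7 264.8] [ 88.8 -45.7] [ 91.5 -49.8] [33.3 91.5] 8.1 2025
side in pocket [244.1 262.9] [ 428.  -176.2] [ 429.9 -179.2] [40.5 71.7] 19.8 2258
side in pocket [294.4 246.9] [ 558.3 -181.3] [ 558.1 -181.3] [72.6 40.1] 43.6 2745
side in pocket [174.3 191.8] [342.4 121.9] [342.4 120.4] [90.5 58.1] 28.8 4820
tcp [631.1  51.8 132.5] yaw -84.1 j [ 19.  27.  -5.  -0. -58. -13.] F [ 0.4  1.4 -0.3] w 53.8 t 7.4
units [-0.043 -0.47  -0.099] 0.021
```

View pics/s3c.png

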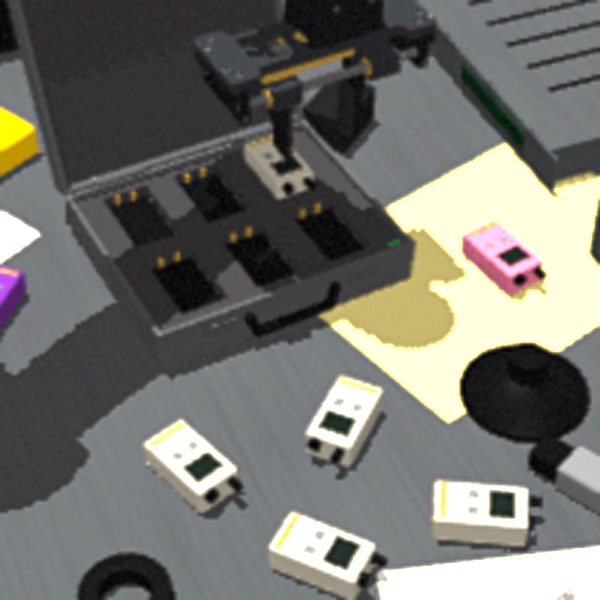

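Call:
move_arm(targets="-0.25 -0.85 0 -1;-0.25 -0.85 0 -1;-0.25 -0.85 0 -1;-0.25 -0.85 0 -1;-0.25 -0.85 0 -1;-0.25 -0.85 -0.5 -1;-0.25 -0.85 -0.6 -1;-0.25 -0.85 -0.6 -1;-0.25 -0.85 -0.6 -1;-0.25 -0.85 -0.6 -1", gripper=58)

```text
time_s: 8.25
tcp_pos: [0.5685, -0.1598, 0.0586]
ee_rot: [[-0.697, -0.717, -0.0], [-0.717, 0.697, -0.0], [0.0, 0.0, -1.0]]
wrist_force: [0.3, -0.4, 0.5]
gripper_width: 0.669
gripper_force: 0.0
```

Call:
move_arm(targets="0 0 0 -0.4;0 0 0 0;0 0 0 0")

```text
time_s: 8.5
tcp_pos: [0.5691, -0.1593, 0.0594]
ee_rot: [[-0.718, -0.696, 0.0], [-0.696, 0.718, -0.0], [0.0, -0.0, -1.0]]
wrist_force: [0.1, 1.1, 0.8]
gripper_width: 0.671
gripper_force: 0.0
```

Run:
```python
from meas import *
go(568.2,-160.5,15,-136.3)
```

```text
tcp [ 569.1 -159.3   59.4] yaw -135.9 j [  0.  28. -16.   0. -46. -46.] F [0.1 1.1 0.8] w 58.4 t 8.5
units [-0.036 -0.046 -1.776] -0.083
```

Call:
move_arm(targets="-0.04 -0.05 -0.5 -0.08;0 0 -0.5 0;0 0 -0.5 0;0 0 -0.28 0;0 0 0 0;0 0 0 0")

```text
time_s: 9.0
tcp_pos: [0.5681, -0.1605, 0.0153]
ee_rot: [[-0.723, -0.691, 0.0], [-0.691, 0.723, -0.0], [-0.0, -0.0, -1.0]]
wrist_force: [1.4, 0.3, -0.5]
gripper_width: 0.67
gripper_force: 0.0
```

Call:
move_arm(targets="0 0 0 0;0 0 0 0;0 0 0 0;0 0 0 0;0 0 0 0", gripper=25)

```text
time_s: 9.42
tcp_pos: [0.568, -0.1611, 0.0157]
ee_rot: [[-0.724, -0.69, 0.001], [-0.69, 0.724, -0.0], [-0.001, -0.001, -1.0]]
wrist_force: [-0.6, 1.0, 2.9]
gripper_width: 0.456
gripper_force: 30.0
```

Run:
```python
from meas import *
go(568.2,-160.5,15,-136.3)
```

```text
tcp [ 568.  -161.1   15.7] yaw -136.4 j [ -0.  31. -18.   0. -40. -46.] F [-0.6  1.   2.9] w 39.7 t 9.4
units [ 0.008  0.026 -0.028] 0.018
```

Call:
move_arm(targets="0 0 0.6 0;0 0 1 0;0 0 1 0;-0.03 1 0.2 0.95;-0.03 1 0.2 0.95;-0.03 1 0.2 0.95;-0.03 1 0.2 0.95;-0.03 1 0.2 0.95;-0.03 1 0.2 0.95;-0.03 1 0.2 0.95")

```text
time_s: 10.25
tcp_pos: [0.5616, 0.015, 0.115]
ee_rot: [[-0.224, -0.975, -0.001], [-0.975, 0.224, 0.0], [0.0, 0.001, -1.0]]
wrist_force: [0.0, 0.4, -1.6]
gripper_width: 0.452
gripper_force: 30.0
```

Call:
move_arm(targets="-0.03 1 0 0.95;-0.03 1 0 0.95;-0.03 1 0 0.95;-0.03 1 0 0.95;0 0.66 -0.3 0;0 0 -0.5 0;0 0 -0.6 0;0 0 -0.6 0;0 0 0 0;0 0 0 0")

```text
time_s: 11.08
tcp_pos: [0.5585, 0.1299, 0.0642]
ee_rot: [[0.102, -0.995, -0.002], [-0.995, -0.102, -0.001], [0.001, 0.003, -1.0]]
wrist_force: [-0.2, 0.2, -1.3]
gripper_width: 0.457
gripper_force: 30.0
```

Run:
```python
from meas import *
go(558.9,130.6,57,-84)
```

```text
tcp [558.5 129.9  64.2] yaw -84.2 j [ 29.  26. -18.   0. -46. -23.] F [-0.2  0.2 -1.3] w 39.7 t 11.1
units [ 0.014  0.027 -0.29 ] 0.031
```

Call:
move_arm(targets="0.01 0.03 -0.2 0.03;0 0 -0.15 0;0 0 0 0;0 0 -0.15 0;0 0 -0.15 0;0 0 -0.12 0;0 0 0 0")

```text
time_s: 11.67
tcp_pos: [0.559, 0.1309, 0.045]
ee_rot: [[0.104, -0.995, -0.001], [-0.995, -0.104, -0.001], [0.0, 0.001, -1.0]]
wrist_force: [0.2, -0.3, -0.8]
gripper_width: 0.457
gripper_force: 30.0
```

Call:
move_arm(targets="0 0 -0.1 0;0 0 -0.07 0;0 0 -0.03 0;0 0 0 0")

```text
time_s: 12.0
tcp_pos: [0.5596, 0.1312, 0.0417]
ee_rot: [[0.105, -0.994, 0.0], [-0.994, -0.105, -0.0], [0.0, -0.0, -1.0]]
wrist_force: [-2.1, -1.0, 3.9]
gripper_width: 0.453
gripper_force: 30.0
```

Call:
move_arm(targets="0 0 0 0;0 0 0 0;0 0 0.4 0;0 0 1 0;0 0 1 0;-0.4 -1 0 0.25;-0.4 -1 0 0.25;-0.4 -1 0 0.25;-0.4 -1 0 0.25;-0.4 -1 0 0.25", gripper=56)

```text
time_s: 12.83
tcp_pos: [0.5093, 0.0052, 0.1016]
ee_rot: [[0.214, -0.977, 0.001], [-0.977, -0.214, 0.0], [0.0, -0.001, -1.0]]
wrist_force: [0.7, -0.2, 0.1]
gripper_width: 0.641
gripper_force: 0.0
```

Run:
```python
from meas import *
c=cap('top','t4'); s=cap('side','s4')
for n,k,z in (('top',c,.026),('side',s,.026)):
    for o in packs(k,z): print(n,*o)
go(436,-158.2,60,-70.2)
```

```text
top [179.6 289.7] [350.9 172.3] [350.9 172.2] [94.5 60.6] 28.6 5512
top [303.4 254.5] [ 436.2 -158.6] [ 436.2 -158.6] [43.1 75.7] 19.9 3095
top [190.2 184.1] [634.2 144.3] [634.3 144.5] [44.  76.5] 6.2 3163
side [287.8 292. ] [ 496.  -276.6] [ 498.  -277.9] [42.3 73.2] 41.6 2296
side [337.3 277.5] [ 626.8 -288. ] [ 625.6 -287.3] [42.8 72.7] 61.8 2825
side [ 82.3 267.8] [ 84.7 -31.2] [ 88.1 -32.8] [32.  77.9] 11.3 1489
side [244.1 262.9] [ 433.9 -154.6] [ 435.9 -157.6] [41.8 74. ] 19.8 2391
side [174.3 191.8] [345.7 152.8] [345.7 151.3] [93.2 59.9] 28.8 5118
tcp [507.7   3.6 101.3] yaw -77.9 j [ 19.  18. -25.  -0. -47.  -7.] F [ 0.1 -0.2 -0.3] w 56.2 t 12.9
units [-2.867 -6.471 -1.653] 1.549
```

Call:
move_arm(targets="-0.41 -0.92 0 0.22;-0.41 -0.92 0 0.22;-0.41 -0.92 0 0.22;-0.41 -0.92 0 0.22;-0.41 -0.92 -0.5 0.22;-0.41 -0.92 -0.55 0.22;-0.41 -0.92 -0.6 0.22;0 0 0 0;0 0 0 0")

```text
time_s: 13.68
tcp_pos: [0.4377, -0.1555, 0.0594]
ee_rot: [[0.339, -0.941, -0.001], [-0.941, -0.339, -0.0], [-0.0, 0.001, -1.0]]
wrist_force: [0.5, 0.5, -0.1]
gripper_width: 0.643
gripper_force: 0.0
```

Run:
```python
from meas import *
go(436,-158.4,15,-70.2)
```

```text
tcp [ 437.7 -155.5   59.4] yaw -70.2 j [  1.  18. -34.   0. -38.  19.] F [ 0.5  0.5 -0.1] w 56.0 t 13.7
units [-0.066 -0.116 -1.775] -0.008
```

Call:
move_arm(targets="-0.07 -0.12 -0.5 0;0 0 -0.5 0;0 0 -0.5 0;0 0 -0.28 0;0 0 0 0;0 0 0 0")

```text
time_s: 14.18
tcp_pos: [0.437, -0.1573, 0.0155]
ee_rot: [[0.342, -0.94, 0.001], [-0.94, -0.342, -0.0], [0.0, -0.001, -1.0]]
wrist_force: [0.3, 0.2, -0.4]
gripper_width: 0.64
gripper_force: 0.0
```

Call:
move_arm(targets="0 0 0 0;0 0 0 0;0 0 0 0;0 0 0 0;0 0 0 0", gripper=25)

```text
time_s: 14.6
tcp_pos: [0.4367, -0.1578, 0.0157]
ee_rot: [[0.341, -0.94, 0.002], [-0.94, -0.341, -0.0], [0.001, -0.002, -1.0]]
wrist_force: [0.1, 0.8, 3.6]
gripper_width: 0.457
gripper_force: 30.0
```

Run:
```python
from meas import *
go(487.1,123.2,130,-84)
```

```text
tcp [ 436.7 -157.8   15.7] yaw -70.0 j [  0.  23. -36.   0. -31.  20.] F [0.1 0.8 3.6] w 39.8 t 14.6
units [ 2.015 11.241  4.572] -2.792
```

Call:
move_arm(targets="0 0 0.6 0;0 0 1 0;0 0 1 0;0.18 1 0.2 -0.25;0.18 1 0.2 -0.25;0.18 1 0.2 -0.25;0.18 1 0.2 -0.25;0.18 1 0.2 -0.25;0.18 1 0.2 -0.25;0.18 1 0.2 -0.25")

```text
time_s: 15.43
tcp_pos: [0.467, 0.0182, 0.1151]
ee_rot: [[0.193, -0.981, -0.001], [-0.981, -0.193, -0.0], [-0.0, 0.001, -1.0]]
wrist_force: [0.8, 0.9, -0.6]
gripper_width: 0.453
gripper_force: 30.0
```

Call:
move_arm(targets="0.18 1 0 -0.25;0.18 1 0 -0.25;0.18 1 0 -0.25;0.18 1 0 -0.29;0.03 0.26 -0.3 0;0 0 -0.5 0;0 0 -0.6 0;0 0 -0.6 0;0 0 0 0;0 0 0 0")

```text
time_s: 16.27
tcp_pos: [0.4854, 0.1228, 0.0642]
ee_rot: [[0.104, -0.995, -0.003], [-0.995, -0.104, -0.002], [0.001, 0.003, -1.0]]
wrist_force: [0.1, 0.4, -0.8]
gripper_width: 0.453
gripper_force: 30.0
```

Run:
```python
from meas import *
go(487.1,123.2,57,-84)
```

```text
tcp [485.4 122.8  64.2] yaw -84.0 j [ 33.  21. -28.   0. -41. -27.] F [ 0.1  0.4 -0.8] w 39.4 t 16.3
units [ 0.067  0.018 -0.29 ] 0.003
```

Call:
move_arm(targets="0.07 0.02 -0.2 0;0 0 -0.15 0;0 0 0 0;0 0 -0.15 0;0 0 -0.15 0;0 0 -0.12 0;0 0 0 0")

```text
time_s: 16.85
tcp_pos: [0.4875, 0.1239, 0.0451]
ee_rot: [[0.104, -0.995, -0.001], [-0.995, -0.104, -0.001], [0.0, 0.001, -1.0]]
wrist_force: [-0.0, 0.3, -1.1]
gripper_width: 0.456
gripper_force: 30.0
```

Call:
move_arm(targets="0 0 -0.1 0;0 0 -0.07 0;0 0 -0.03 0;0 0 0 0")

```text
time_s: 17.18
tcp_pos: [0.4881, 0.1242, 0.0417]
ee_rot: [[0.105, -0.994, 0.0], [-0.994, -0.105, -0.0], [0.0, -0.0, -1.0]]
wrist_force: [-2.7, 0.7, 6.3]
gripper_width: 0.452
gripper_force: 30.0
```

Call:
move_arm(targets="0 0 0 0;0 0 0 0;0 0 0.4 0;0 0 1 0;0 0 1 0;0 -1 0 0.5;0 -1 0 0.5;0 -1 0 0.5;0 -1 0 0.5;0 -1 0 0.5", gripper=56)

```text
time_s: 18.02
tcp_pos: [0.488, -0.0019, 0.1008]
ee_rot: [[0.32, -0.947, 0.0], [-0.947, -0.32, 0.0], [0.0, -0.0, -1.0]]
wrist_force: [-0.7, 0.9, -0.6]
gripper_width: 0.647
gripper_force: 0.0
```

Run:
```python
from meas import *
c=cap('top','t5'); s=cap('side','s5')
import meas
for lo in (110,150,180):
  for n,k,z in (('top',c,.026),('side',s,.026),('top',c,.052)):
    for o in packs(k,z,lo): 
        if o[0][0]>280 or z>.05: print(lo,n,*o)
go(498,-278,60,-48.4)
a=cv2.resize(c['image'][140:270,160:390],None,fx=3.4,fy=3.4,interpolation=cv2.INTER_CUBIC)
cv2.imwrite('pics/t5c.png',np.clip(a*1.2,0,255).astype('uint8'))
```

```text
110 side [287.6 291.9] [ 496. -277.] [ 498.  -277.9] [42.2 73.2] 41.4 2273
110 side [337.3 277.5] [ 626.7 -288. ] [ 625.7 -287.2] [42.8 72.7] 61.8 2826
110 top [179.8 290.3] [351.4 165.4] [353.4 166.1] [92.4 59.1] 28.6 4999
110 top [190.2 184.1] [629.4 138.8] [629.4 139. ] [42.9 74.6] 6.2 3004
150 top [346.1 186.9] [ 614.7 -281.8] [ 616.9 -283.3] [39.5 50.1] 61.1 1651
150 side [341.4 278.3] [ 623.5 -288.2] [ 627.3 -287.8] [39.1 66.9] 61.7 1602
150 top [179.8 290.3] [351.4 165.4] [353.2 166.1] [89.2 56.3] 28.6 4613
150 top [191.8 183.9] [628.5 142.8] [629.5 138.8] [39.9 71.3] 5.8 2109
180 top [115.3 410. ] [ 45.3 339.9] [ 49.1 344.1] [58.6 83.2] 1.7 3657
180 top [179.8 290.3] [351.3 165.5] [353.2 166.1] [87.5 54.6] 28.6 4361
tcp [487.4  -3.3 100.6] yaw -71.7 j [ 19.  16. -28.   0. -46.  -0.] F [ 0.2 -1.   0.2] w 56.2 t 18.1
units [  0.424 -10.988  -1.622] 4.655
```

View pics/t5c.png

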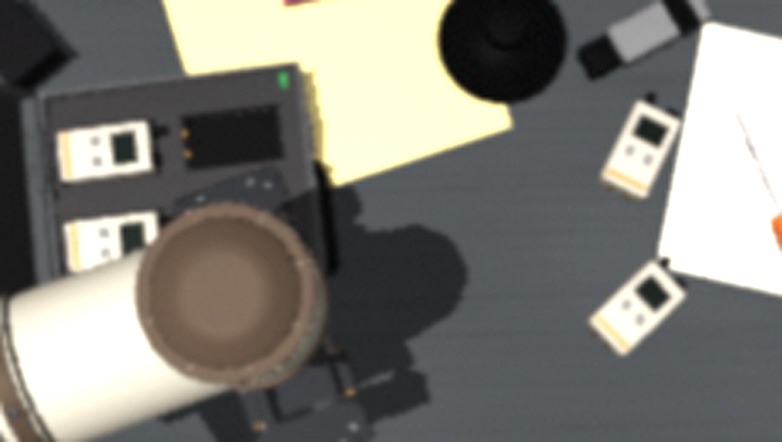

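```bash
cat >> meas.py <<'E'
def beige(c,z,t=14,lo=100):
    u=cv2.GaussianBlur(up(c),(0,0),1.5).astype(int); b,g,r=u[...,0],u[...,1],u[...,2]
    m=((r>lo)&(r-b>t)&(r-b<110)&(r-g<60)).astype('uint8')
    m=cv2.morphologyEx(m,cv2.MORPH_OPEN,np.ones((7,7)))
    m=cv2.morphologyEx(m,cv2.MORPH_CLOSE,np.ones((9,9)))
    m=cv2.morphologyEx(m,cv2.MORPH_OPEN,np.ones((19,19)))
    for k in cv2.findContours(m,cv2.RETR_EXTERNAL,cv2.CHAIN_APPROX_NONE)[0]:
        if not 2500<cv2.contourArea(k)<30000: continue
        P=onz(c,toraw(k),z)[:,:2]*1000; q=cv2.minAreaRect(P.astype(np.float32))
        if 50<max(q[1])<100 and 25<min(q[1])<70: print(np.round(q[0],1),np.round(q[1],1),round(q[2],1),'mean',P.mean(0).round(1))
E
python3 - <<'E'
from meas import *
c=cap('top'); 
for t in (13,16): print(t); beige(c,.026,t)
print(c['image'][183:190,340:366:2].tolist()[3])
E
```

```text
13
[ 348.6 -350.1] [58.5 89.5] 0.6 mean [ 348.3 -349.7]
[ 490.1 -269.2] [42.7 50.4] 42.5 mean [ 490.  -269.5]
[515.9  49.4] [70.2 68.6] 88.7 mean [515.9  49.5]
[ 614.  -281.1] [42.4 50.4] 63.5 mean [ 613.4 -281.8]
16
[   3. -861.] [53.4 45. ] 0.2 mean [   1.  -864.1]
[ 85.5 -24.7] [57.4 34.6] 88.6 mean [ 85.1 -22.8]
[ 114.  -861.1] [47.9 73.9] 88.3 mean [ 112.7 -860.1]
[ 348.6 -350.1] [58.5 89.5] 0.6 mean [ 348.3 -349.7]
[515.9  49.4] [70.2 68.6] 88.7 mean [515.9  49.5]
[[187, 204, 211], [205, 221, 227], [199, 214, 220], [201, 217, 224], [198, 213, 220], [157, 163, 166], [189, 202, 209], [177, 193, 201], [88, 89, 88], [113, 118, 118], [235, 243, 246], [242, 249, 250], [242, 248, 250]]
```

Call:
move_arm(targets="0.04 -1 0 0.43;0.04 -1 0 0.43;0.04 -1 0 0.43;0.04 -1 0 0.43;0.04 -1 0 0.43;0.04 -1 0 0.43;0.04 -1 0 0.43;0.04 -1 0 0.43;0.04 -1 -0.3 0.43;0.04 -1 -0.4 0.43")

```text
time_s: 19.0
tcp_pos: [0.4995, -0.2515, 0.0839]
ee_rot: [[0.645, -0.764, 0.003], [-0.764, -0.645, -0.001], [0.002, -0.002, -1.0]]
wrist_force: [0.1, 1.2, -0.1]
gripper_width: 0.643
gripper_force: 0.0
```

Call:
move_arm(targets="0.02 -0.95 -0.5 0.4;0 0 -0.4 0;0 0 0 0;0 0 0 0")

```text
time_s: 19.33
tcp_pos: [0.4983, -0.2738, 0.0601]
ee_rot: [[0.669, -0.743, -0.002], [-0.743, -0.669, 0.0], [-0.002, 0.001, -1.0]]
wrist_force: [-0.1, -0.9, -0.4]
gripper_width: 0.645
gripper_force: 0.0
```

Run:
```python
from meas import *
go(498,-278,15,-48.2)
```

```text
tcp [ 498.3 -273.8   60.1] yaw -48.0 j [-12.  26. -19.  -0. -45.  54.] F [-0.1 -0.9 -0.4] w 56.1 t 19.3
units [-0.013 -0.169 -1.803] -0.041
```

Call:
move_arm(targets="0 -0.17 -0.3 -0.04;0 0 -0.5 0;0 0 -0.5 0;0 0 -0.5 0;0 0 0 0;0 0 0 0")

```text
time_s: 19.83
tcp_pos: [0.4987, -0.2782, 0.0158]
ee_rot: [[0.667, -0.745, -0.001], [-0.745, -0.667, -0.0], [-0.0, 0.0, -1.0]]
wrist_force: [0.4, 1.0, 1.0]
gripper_width: 0.644
gripper_force: 0.0
```

Call:
move_arm(targets="0 0 0 0;0 0 0 0;0 0 0 0;0 0 0 0;0 0 0 0", gripper=25)

```text
time_s: 20.25
tcp_pos: [0.4992, -0.2789, 0.0167]
ee_rot: [[0.667, -0.745, 0.002], [-0.745, -0.667, -0.0], [0.001, -0.001, -1.0]]
wrist_force: [-0.1, 1.6, 3.5]
gripper_width: 0.457
gripper_force: 30.0
```

Run:
```python
from meas import *
go(569.1,32.1,116,-84)
```

```text
tcp [ 499.2 -278.9   16.7] yaw -48.2 j [-13.  30. -21.  -0. -39.  55.] F [-0.1  1.6  3.5] w 39.8 t 20.2
units [ 2.796 12.439  3.973] -7.163
```

Call:
move_arm(targets="0 0 0.6 0;0 0 1 0;0 0 1 0;0.22 1 0.2 -0.6;0.22 1 0.2 -0.6;0.22 1 0.2 -0.6;0.22 1 0.2 -0.6;0.22 1 0.2 -0.6;0.22 1 0.2 -0.6;0.22 1 0.2 -0.6")

```text
time_s: 21.08
tcp_pos: [0.5367, -0.1027, 0.1158]
ee_rot: [[0.352, -0.936, -0.001], [-0.936, -0.352, 0.0], [-0.0, 0.001, -1.0]]
wrist_force: [0.1, -1.0, -2.4]
gripper_width: 0.458
gripper_force: 30.0
```

Call:
move_arm(targets="0.25 1 0 -0.6;0.25 1 0 -0.6;0.25 1 0 -0.6;0.25 1 0 -0.6;0.25 1 0 -0.56;0 0.38 0 0;0 0 -0.6 0;0 0 -0.9 0;0 0 -0.5 0;0 0 0 0")

```text
time_s: 21.92
tcp_pos: [0.5653, 0.0297, 0.0626]
ee_rot: [[0.104, -0.995, -0.007], [-0.995, -0.104, -0.002], [0.001, 0.008, -1.0]]
wrist_force: [-0.6, -0.3, -1.8]
gripper_width: 0.455
gripper_force: 30.0
```

Run:
```python
from meas import *
go(569.2,30.6,57,-84)
```

```text
tcp [565.3  29.7  62.6] yaw -84.0 j [ 19.  26. -19.  -0. -45. -13.] F [-0.6 -0.3 -1.8] w 39.6 t 21.9
units [ 0.157  0.036 -0.223] 0.005
```

Call:
move_arm(targets="0 0 0 0;0 0 0 0;0 0 0 0")

```text
time_s: 22.17
tcp_pos: [0.5691, 0.0306, 0.067]
ee_rot: [[0.105, -0.995, 0.002], [-0.995, -0.105, 0.001], [-0.0, -0.002, -1.0]]
wrist_force: [0.5, -0.7, -0.4]
gripper_width: 0.453
gripper_force: 30.0
```

Run:
```python
from meas import *
go(569.2,30.6,57,-84)
```

```text
tcp [569.1  30.6  67. ] yaw -84.0 j [ 19.  26. -19.   0. -45. -13.] F [ 0.5 -0.7 -0.4] w 39.4 t 22.2
units [ 0.004 -0.    -0.401] -0.002
```

Seated height here is about 42.7, so I go down 24 mm in steps.

Call:
move_arm(targets="0 0 -0.2 0;0 0 -0.2 0;0 0 0 0;0 0 -0.15 0;0 0 -0.15 0;0 0 -0.12 0;0 0 0 0")

```text
time_s: 22.75
tcp_pos: [0.5697, 0.0306, 0.0505]
ee_rot: [[0.108, -0.994, 0.003], [-0.994, -0.108, -0.002], [0.002, -0.003, -1.0]]
wrist_force: [-7.3, 0.4, 25.6]
gripper_width: 0.458
gripper_force: 31.1
```

Call:
move_arm(targets="0 0 -0.1 0;0 0 -0.08 0;0 0 -0.02 0;0 0 0 0")

```text
time_s: 23.08
tcp_pos: [0.5706, 0.0313, 0.0422]
ee_rot: [[0.106, -0.994, 0.006], [-0.994, -0.106, 0.001], [-0.0, -0.006, -1.0]]
wrist_force: [0.6, 1.4, 8.8]
gripper_width: 0.46
gripper_force: 29.6
```

Call:
move_arm(targets="0 0 0 0;0 0 0 0;0 0 0.4 0;0 0 1 0;0 0 1 0;0 -1 0 0;0 -1 0 0;0 -1 0 0.5;0 -1 0 0.5;0.2 -1 0 0.5", gripper=56)

```text
time_s: 23.92
tcp_pos: [0.5719, -0.0955, 0.1003]
ee_rot: [[0.236, -0.972, -0.002], [-0.972, -0.236, 0.0], [-0.001, 0.002, -1.0]]
wrist_force: [-0.4, 0.6, 0.9]
gripper_width: 0.643
gripper_force: 0.0
```

Run:
```python
from meas import *
c=cap('top','t6'); s=cap('side','s6')
a=s['image'][110:310,150:350]
a=cv2.resize(a,(600,600),interpolation=cv2.INTER_CUBIC)
cv2.imwrite('pics/s6c.png',np.clip(a*1.5,0,255).astype('uint8'))
for z in (.052,.026):
  for o in packs(c,z): print('top',z,*o)
for o in packs(s,.026): print('side',*o)
go(625.2,-287,60,-28)
```

```text
side [337.4 277.5] [ 626.8 -288.1] [ 625.7 -287.2] [42.7 72.7] 61.8 2821
side [ 81.9 266.6] [ 84.3 -26. ] [ 87.  -28.9] [32.7 90.5] 8.2 1857
side [174.3 191.8] [345.6 152.8] [345.7 151.3] [93.3 59.9] 28.8 5117
side [226.7 179. ] [492.2 156.8] [493.3 153.6] [43.3 76.8] 6.4 2499
tcp [573.  -97.2 100.2] yaw -76.7 j [  6.  24. -15.   0. -51.   7.] F [ 0.2  0.1 -1.6] w 56.3 t 24.0
units [ 2.087 -7.591 -1.607] 9.74
```

View pics/s6c.png

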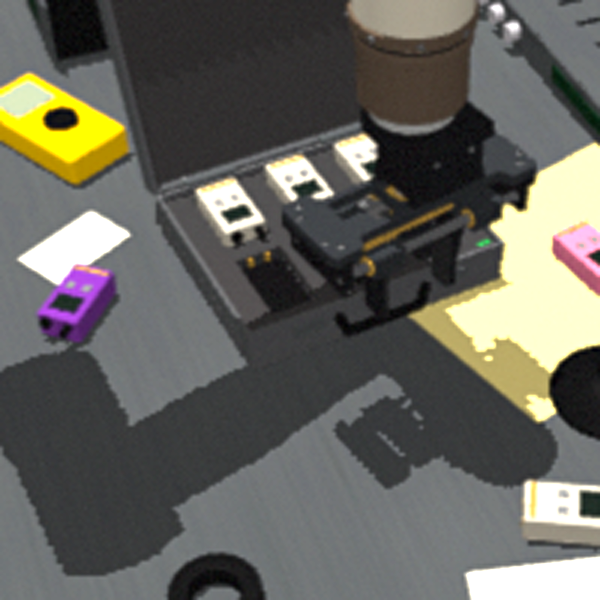

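Call:
move_arm(targets="0.21 -0.76 0 0.97;0.21 -0.76 0 0.97;0.21 -0.76 0 0.97;0.21 -0.76 0 0.97;0.21 -0.76 0 0.97;0.21 -0.76 0 0.97;0.21 -0.76 0 0.97;0.21 -0.76 -0.5 0.97;0.21 -0.76 -0.5 0.97;0.2 -0.75 -0.5 0.97")

```text
time_s: 24.85
tcp_pos: [0.6256, -0.2842, 0.0623]
ee_rot: [[0.885, -0.466, -0.001], [-0.466, -0.885, 0.0], [-0.001, 0.0, -1.0]]
wrist_force: [0.2, -0.0, 0.6]
gripper_width: 0.644
gripper_force: 0.0
```

Call:
move_arm(targets="0 0 0 0;0 0 0 0;0 0 0 0")

```text
time_s: 25.1
tcp_pos: [0.6254, -0.2834, 0.0629]
ee_rot: [[0.883, -0.47, -0.001], [-0.47, -0.883, 0.0], [-0.001, 0.0, -1.0]]
wrist_force: [-0.3, 0.3, 0.9]
gripper_width: 0.642
gripper_force: 0.0
```

Run:
```python
from meas import *
go(625.2,-287,15,-28)
c=cap('top','t7'); s=cap('side','s7')
for n,k in (('top',c),('side',s)):
  for o in packs(k,.052): print(n,*o)
a=cv2.resize(s['image'][150:270,190:330],None,fx=4.2,fy=4.2,interpolation=cv2.INTER_CUBIC)
cv2.imwrite('pics/s7c.png',np.clip(a*1.5,0,255).astype('uint8'))
```

```text
tcp [ 625.4 -283.4   62.9] yaw -28.0 j [-11.  36.  -1.  -0. -54.  73.] F [-0.3  0.3  0.9] w 55.9 t 25.1
units [-0.01  -0.143 -1.916] 0.01
top [179.8 288.3] [357.6 166.4] [353.4 166.1] [92.  59.5] 28.7 4753
top [196.3 237.8] [486.6 122.2] [486.5 122.3] [43.2 74.6] 5.9 3036
top [192.7 210.8] [557.7 131.8] [557.7 131.8] [43.  74.9] 6.1 3025
top [231.3 206.4] [566.9  29.8] [566.9  30. ] [42.5 75.1] 5.8 3002
top [190.2 184.1] [629.4 138.8] [629.4 139. ] [43.1 74.7] 6.0 3029
side [ 83.6 268.4] [ 91.6 -57.2] [ 91.  -61.3] [76.4 26.6] 84.6 1402
side [266.4 192.1] [565.1  33.9] [566.2  30.6] [42.1 74.8] 6.0 2389
side [174.3 191.8] [342.4 122. ] [342.3 120.5] [90.5 58.4] 28.8 4825
side [226.8 179. ] [484.5 125.8] [485.6 122.7] [42.1 74.5] 6.4 2374
```

View pics/s7c.png

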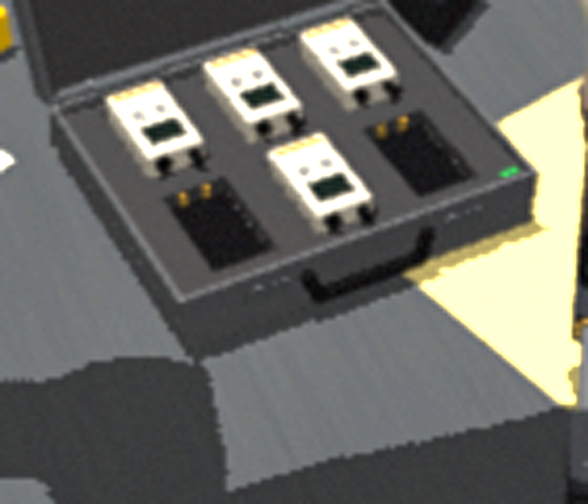

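Call:
move_arm(targets="-0.01 -0.14 -0.5 0;0 0 -0.5 0;0 0 -0.5 0;0 0 -0.42 0;0 0 0 0;0 0 0 0")

```text
time_s: 25.7
tcp_pos: [0.6244, -0.2874, 0.0132]
ee_rot: [[0.883, -0.469, -0.003], [-0.469, -0.883, 0.0], [-0.003, 0.001, -1.0]]
wrist_force: [-0.1, 0.8, -0.1]
gripper_width: 0.64
gripper_force: 0.0
```

Call:
move_arm(targets="0 0 0 0;0 0 0 0;0 0 0 0;0 0 0 0;0 0 0 0", gripper=25)

```text
time_s: 26.12
tcp_pos: [0.6258, -0.2877, 0.0156]
ee_rot: [[0.883, -0.469, 0.002], [-0.469, -0.883, -0.0], [0.002, -0.0, -1.0]]
wrist_force: [-0.2, 0.8, 1.7]
gripper_width: 0.454
gripper_force: 30.0
```

Run:
```python
from meas import *
go(497.6,24.5,116,-84)
```

```text
tcp [ 625.8 -287.7   15.6] yaw -28.0 j [-11.  39.  -3.   0. -48.  73.] F [-0.2  0.8  1.7] w 39.5 t 26.1
units [-5.129 12.487  4.017] -11.202
```

Call:
move_arm(targets="0 0 0.6 0;0 0 1 0;0 0 1 -0.5;0.05 1 0.2 -0.9;0.05 1 0.2 -0.9;0.05 1 0.2 -0.9;0.05 1 0.2 -0.9;0.05 1 0.2 -0.9;0.05 1 0.2 -0.9;0.05 1 0.2 -0.9")

```text
time_s: 26.95
tcp_pos: [0.6336, -0.1114, 0.1149]
ee_rot: [[0.466, -0.885, -0.0], [-0.885, -0.466, 0.0], [-0.0, 0.0, -1.0]]
wrist_force: [0.7, 0.6, -1.5]
gripper_width: 0.457
gripper_force: 30.0
```

Call:
move_arm(targets="0.05 1 0 -0.9;0.05 1 0 -0.9;0.05 1 0 -0.9;0.05 1 0 -0.9;0.05 1 0 -0.8;0.03 1 0 0;0 0 -0.4 0;0 0 -0.8 0;0 0 -0.5 0;0 0 0 0")

```text
time_s: 27.78
tcp_pos: [0.6382, 0.0368, 0.0686]
ee_rot: [[0.104, -0.995, -0.007], [-0.995, -0.104, -0.001], [0.0, 0.007, -1.0]]
wrist_force: [-0.6, -0.8, -2.1]
gripper_width: 0.455
gripper_force: 30.0
```

Call:
move_arm(targets="0 0 0 0;0 0 0 0")

```text
time_s: 27.95
tcp_pos: [0.6416, 0.0371, 0.073]
ee_rot: [[0.105, -0.995, 0.001], [-0.995, -0.105, -0.0], [0.0, -0.001, -1.0]]
wrist_force: [0.0, -1.0, -0.9]
gripper_width: 0.456
gripper_force: 30.0
```

Run:
```python
from meas import *
go(641.6,38.6,57,-84)
c={}
t=cv2.imread('pics/t7.png'); c=cap('top'); c['image']=t
u=cv2.GaussianBlur(up(c),(0,0),1.5).max(2)
m=(u<48).astype('uint8'); m[:,:4*171]=0
for k in cv2.findContours(m,cv2.RETR_LIST,cv2.CHAIN_APPROX_NONE)[0]:
    if not 3000<cv2.contourArea(k)<25000: continue
    P=onz(c,toraw(k),.038)[:,:2]*1000; q=cv2.minAreaRect(P.astype(np.float32))
    if P[:,0].min()<400 or P[:,0].max()>700 or P[:,1].min()<-40:continue
    print('pocket',np.round(q[0],1),np.round(q[1],1),round(q[2],1))
```

```text
tcp [641.6  37.1  73. ] yaw -84.0 j [ 18.  31.  -8.   0. -51. -12.] F [ 0.  -1.  -0.9] w 39.6 t 27.9
units [-0.001  0.062 -0.642] -0.0
pocket [497.4  24.4] [43.8 77. ] 6.2
pocket [640.9  39.3] [45.8 78.4] 5.8
```

Call:
move_arm(targets="0 0.06 -0.2 0;0 0 -0.2 0;0 0 -0.2 0;0 0 0 0;0 0 -0.15 0;0 0 -0.15 0;0 0 -0.1 0;0 0 0 0")

```text
time_s: 28.67
tcp_pos: [0.6415, 0.0403, 0.0486]
ee_rot: [[0.105, -0.994, 0.001], [-0.994, -0.105, 0.001], [-0.001, -0.002, -1.0]]
wrist_force: [-3.5, 4.9, 6.5]
gripper_width: 0.458
gripper_force: 30.0
```

Call:
move_arm(targets="0 0 -0.12 0;0 0 -0.1 0;0 0 -0.06 0;0 0 0 0")

```text
time_s: 29.0
tcp_pos: [0.6417, 0.0407, 0.0461]
ee_rot: [[0.106, -0.994, 0.003], [-0.994, -0.106, 0.001], [-0.001, -0.003, -1.0]]
wrist_force: [-11.2, 6.8, 25.1]
gripper_width: 0.456
gripper_force: 30.0
```

Call:
move_arm(targets="0 0 0.08 0;-0.05 0.03 0 0;0 0 0 0")

```text
time_s: 29.25
tcp_pos: [0.6416, 0.0408, 0.0463]
ee_rot: [[0.106, -0.994, 0.006], [-0.994, -0.106, 0.001], [-0.0, -0.006, -1.0]]
wrist_force: [-3.4, 3.8, 13.9]
gripper_width: 0.454
gripper_force: 30.0
```

Call:
move_arm(targets="0 0 -0.1 0;0 0 -0.08 0;0 0 0 0")

```text
time_s: 29.5
tcp_pos: [0.6417, 0.0408, 0.046]
ee_rot: [[0.107, -0.994, 0.006], [-0.994, -0.107, -0.0], [0.001, -0.006, -1.0]]
wrist_force: [-11.5, 5.0, 31.9]
gripper_width: 0.455
gripper_force: 30.1
```

Call:
move_arm(targets="0 0 0.1 0;0 0 0 0;0 0 0 0;0 0 0.4 0;0 0 1 0;0 0 1 0;0 -1 0.5 0;0 -1 0.5 0;0 -1 0.5 0;0 -1 0.5 0", gripper=56)

```text
time_s: 30.33
tcp_pos: [0.6396, -0.0615, 0.1507]
ee_rot: [[0.105, -0.994, -0.001], [-0.994, -0.105, -0.0], [0.0, 0.001, -1.0]]
wrist_force: [0.8, -0.8, 0.2]
gripper_width: 0.644
gripper_force: 0.0
```

Call:
move_arm(targets="0 -1 0 0;0 -1 0 0;0 -1 0 0;0 -1 0 0;0 -0.5 0 0")

```text
time_s: 30.75
tcp_pos: [0.6394, -0.1756, 0.1499]
ee_rot: [[0.102, -0.995, -0.001], [-0.995, -0.102, -0.0], [0.0, 0.001, -1.0]]
wrist_force: [1.0, -0.3, -0.2]
gripper_width: 0.639
gripper_force: 0.0
```

Run:
```python
from meas import *
c=cap('top','t8'); s=cap('side','s8')
for n,k in (('top',c),('side',s)):
  for o in packs(k,.052): print(n,*o)
a=cv2.resize(s['image'][150:270,190:330],None,fx=4.2,fy=4.2,interpolation=cv2.INTER_CUBIC)
cv2.imwrite('pics/s8c.png',np.clip(a*1.5,0,255).astype('uint8'))
go(641,39,100,-84)
```

```text
side [ 82.6 267.2] [ 89.7 -52.7] [ 90.4 -57.5] [31.2 83.4] 1.8 1671
side [266.3 192.2] [565.   34.2] [566.3  30.7] [42.  74.6] 6.0 2355
side [174.3 191.8] [342.4 121.9] [342.4 120.4] [90.5 58.1] 28.8 4816
side [226.7 179. ] [484.6 125.8] [485.6 122.7] [42.  74.5] 6.4 2361
tcp [ 639.4 -175.   149.7] yaw -84.2 j [ -1.  29.   1.   0. -62.   7.] F [ 0.3 -0.2  0.4] w 55.9 t 30.9
units [ 0.063  8.559 -1.99 ] 0.036
```

View pics/s8c.png

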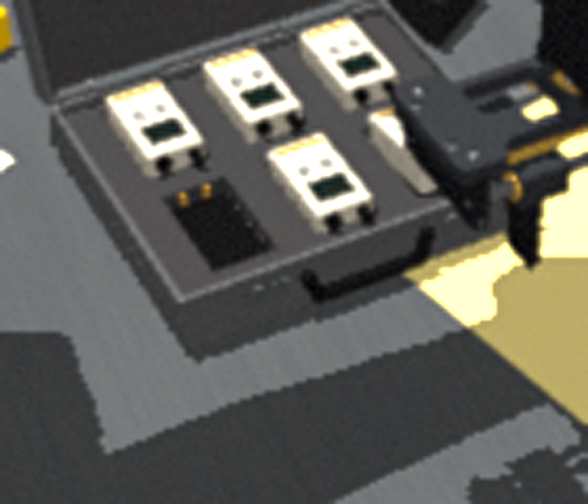

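Call:
move_arm(targets="-1 -0.2 0 0;-1 -0.2 0 0;-1 -0.2 0 0;-1 -0.2 0 0;-1 -0.2 0 0;-1 -0.2 0 0;-1 -0.2 0 0;-1 -0.2 0 0;-1 -0.2 0 0", gripper=0)

```text
time_s: 31.6
tcp_pos: [0.4137, -0.2172, 0.1503]
ee_rot: [[0.106, -0.994, -0.0], [-0.994, -0.106, 0.0], [-0.0, 0.0, -1.0]]
wrist_force: [-0.6, 0.2, 0.5]
gripper_width: 0.054
gripper_force: 0.0
```

Run:
```python
from meas import *
c=cap('top','t9'); s=cap('side','s9')
for n,k in (('top',c),('side',s)):
  for o in packs(k,.052): print(n,*o)
a=cv2.resize(s['image'][150:250,200:320],None,fx=4.8,fy=4.8,interpolation=cv2.INTER_CUBIC)
cv2.imwrite('pics/s9c.png',np.clip(a*1.5,0,255).astype('uint8'))
go(641,39,100,-84)
```

```text
top [179.6 289.7] [353.2 166.1] [353.2 166. ] [92.1 59.1] 28.6 5236
top [196.3 237.8] [486.5 122.2] [486.5 122.5] [42.8 74.4] 5.9 3005
top [192.7 210.8] [557.6 131.8] [557.6 131.7] [42.6 74.4] 5.9 2990
top [231.2 206.4] [566.9  29.8] [566.9  30. ] [42.3 75. ] 5.8 2977
top [190.2 184.1] [629.4 138.8] [629.4 139. ] [42.8 74.5] 6.1 3003
top [227.5 178.7] [641.3  39.3] [641.3  39.5] [43.  73.2] 7.9 2938
side [174.3 191.8] [342.4 121.9] [342.4 120.5] [90.5 57.9] 28.8 4818
tcp [ 411.3 -217.1  150.3] yaw -84.1 j [ -8.  11. -27.  -0. -52.  14.] F [ 0.9 -0.1 -0.5] w 2.1 t 31.7
units [ 9.189 10.245 -2.01 ] 0.011
```

View pics/s9c.png

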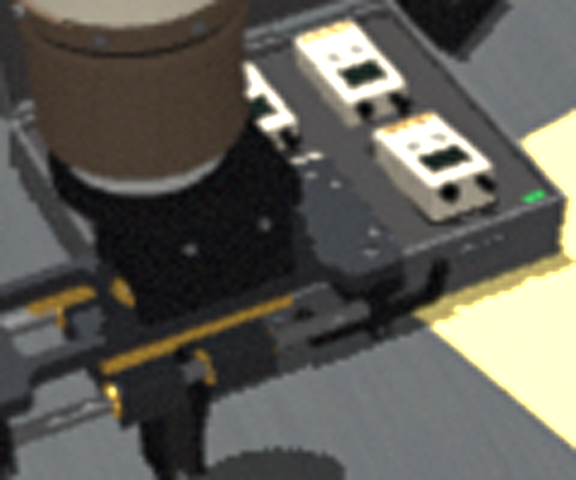

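Call:
move_arm(targets="0.92 1 0 0;0.92 1 0 0;0.92 1 0 0;0.92 1 0 0;0.92 1 0 0;0.92 1 0 0;0.92 1 0 0;0.92 1 0 0;0.92 1 0 0;0.9 1 0 0", gripper=56)

```text
time_s: 32.53
tcp_pos: [0.6457, 0.0349, 0.1501]
ee_rot: [[0.106, -0.994, 0.0], [-0.994, -0.106, -0.0], [0.0, -0.0, -1.0]]
wrist_force: [1.1, -1.1, 0.7]
gripper_width: 0.627
gripper_force: 0.0
```

Call:
move_arm(targets="0 0.25 -0.8 0;0 0 -0.8 0;0 0 -0.8 0;0 0 -0.5 0;0 0 0 0;0 0 0 0")

```text
time_s: 33.03
tcp_pos: [0.6443, 0.0392, 0.0771]
ee_rot: [[0.106, -0.994, -0.001], [-0.994, -0.106, -0.001], [0.001, 0.001, -1.0]]
wrist_force: [0.2, 0.9, 0.5]
gripper_width: 0.643
gripper_force: 0.0
```

Run:
```python
from meas import *
go(641,39,47,-84)
```

```text
tcp [644.3  39.2  77.1] yaw -83.9 j [ 18.  31.  -7.   0. -52. -12.] F [0.2 0.9 0.5] w 56.0 t 33.0
units [-0.134 -0.01  -1.203] -0.015
```

Call:
move_arm(targets="-0.1 0 -0.3 0;0 0 -0.4 0;0 0 -0.4 0;0 0 0 0;0 0 0 0")

```text
time_s: 33.45
tcp_pos: [0.6413, 0.0381, 0.0495]
ee_rot: [[0.104, -0.995, -0.002], [-0.995, -0.104, -0.001], [0.0, 0.002, -1.0]]
wrist_force: [0.0, -0.0, -0.2]
gripper_width: 0.643
gripper_force: 0.0
```

Call:
move_arm(targets="0 0 0 0;0 0 0 0;0 0 0 0;0 0 0 0;0 0 0 0", gripper=25)

```text
time_s: 33.87
tcp_pos: [0.6421, 0.0384, 0.0508]
ee_rot: [[0.105, -0.995, 0.001], [-0.995, -0.105, 0.0], [-0.0, -0.001, -1.0]]
wrist_force: [-0.3, 0.6, 1.3]
gripper_width: 0.453
gripper_force: 30.0
```

Call:
move_arm(targets="0 0 0.3 0;0 0 0.3 0;0 0 0.2 0;0 0 0 0;0 0 0 0")

```text
time_s: 34.28
tcp_pos: [0.642, 0.0385, 0.071]
ee_rot: [[0.104, -0.995, 0.001], [-0.995, -0.104, 0.001], [-0.0, -0.001, -1.0]]
wrist_force: [-0.1, 0.2, -1.0]
gripper_width: 0.454
gripper_force: 30.0
```

Run:
```python
from meas import *
go(641,38,60,-84)
s=cap('side','s10'); c=cap('top','t10')
a=cv2.resize(s['image'][130:230,230:350],None,fx=4.8,fy=4.8,interpolation=cv2.INTER_CUBIC)
cv2.imwrite('pics/s10c.png',np.clip(a*1.5,0,255).astype('uint8'))
```

```text
tcp [642.   38.5  71. ] yaw -84.0 j [ 18.  31.  -8.  -0. -51. -12.] F [-0.1  0.2 -1. ] w 39.5 t 34.3
units [-0.041 -0.021 -0.44 ] 0.001
```

View pics/s10c.png

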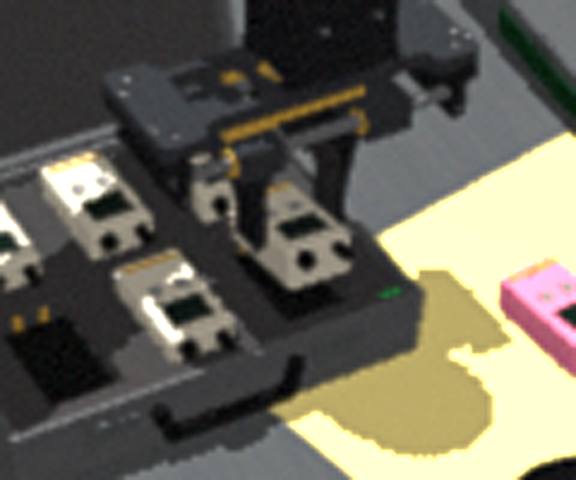

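Call:
move_arm(targets="-0.03 -0.03 -0.2 0;0 0 -0.1 0;0 0 0 0;0 0 0 0")

```text
time_s: 34.72
tcp_pos: [0.6407, 0.0375, 0.0621]
ee_rot: [[0.104, -0.995, -0.001], [-0.995, -0.104, -0.0], [0.0, 0.001, -1.0]]
wrist_force: [-0.0, 0.1, -0.9]
gripper_width: 0.454
gripper_force: 30.0
```

Call:
move_arm(targets="0 0 -0.15 0;0 0 -0.1 0;0 0 0 0")

```text
time_s: 34.97
tcp_pos: [0.6404, 0.0375, 0.0557]
ee_rot: [[0.104, -0.995, -0.002], [-0.995, -0.104, -0.0], [0.0, 0.002, -1.0]]
wrist_force: [-0.5, 0.4, -1.3]
gripper_width: 0.45
gripper_force: 30.0
```

Call:
move_arm(targets="0 0 -0.1 0;0 0 0 0;0 0 0 0")

```text
time_s: 35.22
tcp_pos: [0.6409, 0.0376, 0.0539]
ee_rot: [[0.105, -0.995, -0.0], [-0.995, -0.105, -0.0], [0.0, 0.0, -1.0]]
wrist_force: [0.8, -0.4, -0.6]
gripper_width: 0.456
gripper_force: 30.0
```

Call:
move_arm(targets="0 0 -0.1 0;0 0 -0.06 0;0 0 0 0")

```text
time_s: 35.47
tcp_pos: [0.6413, 0.0377, 0.0508]
ee_rot: [[0.105, -0.994, 0.001], [-0.994, -0.105, -0.0], [0.0, -0.001, -1.0]]
wrist_force: [-2.2, 0.3, 1.5]
gripper_width: 0.453
gripper_force: 30.0
```

Call:
move_arm(targets="0 0 -0.08 0;0 0 -0.04 0;0 0 0 0")

```text
time_s: 35.72
tcp_pos: [0.6414, 0.0377, 0.0506]
ee_rot: [[0.106, -0.994, 0.001], [-0.994, -0.106, -0.001], [0.001, -0.001, -1.0]]
wrist_force: [-5.7, -0.1, 15.2]
gripper_width: 0.452
gripper_force: 30.0
```

```bash
cat >> meas.py <<'E'
def disp(c,box):
    x0,y0,x1,y1=box; k=6
    a=cv2.resize(c['image'][y0:y1,x0:x1],None,fx=k,fy=k,interpolation=cv2.INTER_CUBIC)
    a=cv2.GaussianBlur(a,(0,0),2).astype(int); g=a.max(2)
    m=(g>120).astype('uint8')
    m=cv2.morphologyEx(m,cv2.MORPH_OPEN,np.ones((5,5)))
    cs,h=cv2.findContours(m,cv2.RETR_CCOMP,cv2.CHAIN_APPROX_NONE)
    out=[]
    for i,q in enumerate(cs):
        if h[0][i][3]>=0 and cv2.contourArea(q)>200:
            M=cv2.moments(q); out.append((((M['m10']/M['m00']+.5)/k-.5+x0,(M['m01']/M['m00']+.5)/k-.5+y0),cv2.contourArea(q)))
    return out
def tri(c,pc,s,ps):
    o1,d1=ray(c,[pc]); o2,d2=ray(s,[ps]); d1=d1[0]; d2=d2[0]
    t=np.linalg.lstsq(np.c_[d1,-d2],o2-o1,rcond=None)[0]
    a=o1+d1*t[0]; b=o2+d2*t[1]; return ((a+b)/2*1000).round(1), round(np.linalg.norm(a-b)*1000,1)
E
python3 - <<'E'
from meas import *
go(641,38,60,-84)
c=cap('top'); s=cap('side')
for f,g in (('t9','s9'),('t7','s7')):
    c['image']=cv2.imread('pics/%s.png'%f); s['image']=cv2.imread('pics/%s.png'%g)
    A=disp(c,(170,160,260,260)); B=disp(s,(200,140,330,250))
    print([np.round(a[0],1).tolist()+[a[1]] for a in A]); print([np.round(a[0],1).tolist()+[a[1]] for a in B])
    for a in A:
        for b in B:
            p,e=tri(c,a[0],s,b[0])
            if e<6 and 20<p[2]<90: print(f,np.round(a[0]),p,e)
E
```

```text
tcp [641.4  37.7  50.6] yaw -83.9 j [ 18.  33.  -9.   0. -49. -12.] F [-5.7 -0.1 15.2] w 39.3 t 35.7
units [-0.015  0.012  0.375] -0.013
[[202.2, 236.8, 2119.0], [198.6, 209.8, 2144.5], [237.3, 205.4, 2084.5], [196.0, 183.0, 2117.5], [232.8, 177.7, 2135.0]]
[[292.1, 182.6, 1389.5], [275.0, 164.9, 1367.0]]
t9 [196. 183.] [630.8 122.4  55.2] 0.7
t9 [233. 178.] [641.   23.9  63.5] 1.1
[[202.2, 236.8, 2075.5], [198.6, 209.8, 2105.0], [237.3, 205.4, 2037.0], [196.0, 183.0, 2074.5]]
[[268.3, 194.1, 1692.5], [228.5, 180.7, 1515.0], [251.9, 172.4, 1473.5], [275.0, 164.9, 1356.0]]
t7 [202. 237.] [488.1 106.   55. ] 0.8
t7 [199. 210.] [559.1 115.5  55.2] 1.0
t7 [237. 205.] [568.3  13.6  55.1] 1.0
t7 [196. 183.] [630.8 122.3  55.2] 0.7
```

Run:
```python
from meas import *
s=sense(); print(s['moment'],s['wrist_force'])
```

```text
[ 0.38518876  1.91849046 -0.06667666] [-6.34554303  0.74152346 14.07854896]
```

Call:
move_arm(targets="0 0 0.12 0;0 0 0.08 0;0 0 0 0;0 0 0 0")

```text
time_s: 36.15
tcp_pos: [0.6408, 0.0376, 0.0515]
ee_rot: [[0.104, -0.995, -0.001], [-0.995, -0.104, -0.0], [-0.0, 0.001, -1.0]]
wrist_force: [-0.1, 0.8, -0.8]
gripper_width: 0.456
gripper_force: 30.0
```

Run:
```python
from meas import *
s=sense(); print(s['moment'],s['wrist_force'])
go(641,37,50,-84)
```

```text
[ 0.0751394  -0.03993405  0.02926294] [-0.07111734  0.80800687 -0.83012887]
tcp [640.8  37.6  51.5] yaw -84.0 j [ 18.  33.  -9.  -0. -49. -12.] F [-0.1  0.8 -0.8] w 39.7 t 36.1
units [ 0.007 -0.022 -0.06 ] 0.002
```

Call:
move_arm(targets="0 -0.06 0 0;0 0 -0.08 0;0 0 -0.08 0;0 0 0 0;0 0 0 0")

```text
time_s: 36.57
tcp_pos: [0.6409, 0.0359, 0.0508]
ee_rot: [[0.105, -0.994, -0.0], [-0.994, -0.105, -0.001], [0.001, 0.0, -1.0]]
wrist_force: [-5.5, 1.1, 14.2]
gripper_width: 0.453
gripper_force: 30.0
```

Run:
```python
from meas import *
s=sense(); print(s['moment'],s['wrist_force'])
go(641,37,50,-84)
```

```text
[ 0.23806002  1.79093032 -0.08960015] [-5.53549431  1.13754657 14.21771613]
tcp [640.9  35.9  50.8] yaw -84.0 j [ 18.  33.  -9.   0. -49. -12.] F [-5.5  1.1 14.2] w 39.4 t 36.6
units [ 0.003  0.044 -0.032] -0.009
```

Call:
move_arm(targets="0 0 0.1 0;0.06 0.03 0.05 0;0 0 0 0;0 0 -0.1 0;0 0 -0.06 0;0 0 0 0")

```text
time_s: 37.07
tcp_pos: [0.643, 0.037, 0.0507]
ee_rot: [[0.106, -0.994, 0.001], [-0.994, -0.106, -0.001], [0.001, -0.001, -1.0]]
wrist_force: [-5.7, 0.5, 15.6]
gripper_width: 0.457
gripper_force: 30.0
```

Run:
```python
from meas import *
s=sense(); print(s['moment'],s['wrist_force'])
go(641,37,50,-84)
```

```text
[ 0.34007645  1.70868047 -0.10812963] [-5.71793721  0.4542039  15.56250836]
tcp [643.   37.   50.7] yaw -83.9 j [ 18.  33.  -8.   0. -49. -12.] F [-5.7  0.5 15.6] w 39.7 t 37.1
units [-0.081  0.    -0.028] -0.013
```

Call:
move_arm(targets="0 0 0.6 0;0 0 1 0;0 0 1 0;0 -1 0 0;0 -1 0 0;0 -1 0 0;-0.4 -1 0 0;-0.4 -1 0 0;-0.4 -1 0 0;-0.4 -1 0 0")

```text
time_s: 37.9
tcp_pos: [0.6017, -0.1392, 0.1117]
ee_rot: [[0.104, -0.995, -0.002], [-0.995, -0.104, 0.0], [-0.0, 0.002, -1.0]]
wrist_force: [0.7, -0.3, -1.2]
gripper_width: 0.456
gripper_force: 30.0
```

Call:
move_arm(targets="0 -1 -0.4 0;0 -0.3 -0.6 0;0 0 -0.8 0;0 0 -0.8 0;0 0 -0.6 0;0 0 0 0;0 0 0 0;0 0 -0.1 0;0 0 0 0")

```text
time_s: 38.65
tcp_pos: [0.6033, -0.1706, 0.0311]
ee_rot: [[0.105, -0.994, 0.002], [-0.994, -0.105, -0.0], [0.0, -0.002, -1.0]]
wrist_force: [-0.1, 0.4, -1.6]
gripper_width: 0.459
gripper_force: 30.0
```

Run:
```python
from meas import *
go(600,-170,15,-84)
s=cap('side','s11')
print([np.round(a[0],1).tolist()+[a[1]] for a in disp(s,(230,200,360,310))])
a=cv2.resize(s['image'][190:300,240:360],None,fx=4.8,fy=4.8,interpolation=cv2.INTER_CUBIC)
cv2.imwrite('pics/s11c.png',np.clip(a*1.5,0,255).astype('uint8'))
```

```text
tcp [ 603.3 -170.6   31.1] yaw -84.0 j [ -1.  33. -12.   0. -45.   7.] F [-0.1  0.4 -1.6] w 40.0 t 38.6
units [-0.132  0.022 -0.642] -0.003
[]
```

View pics/s11c.png

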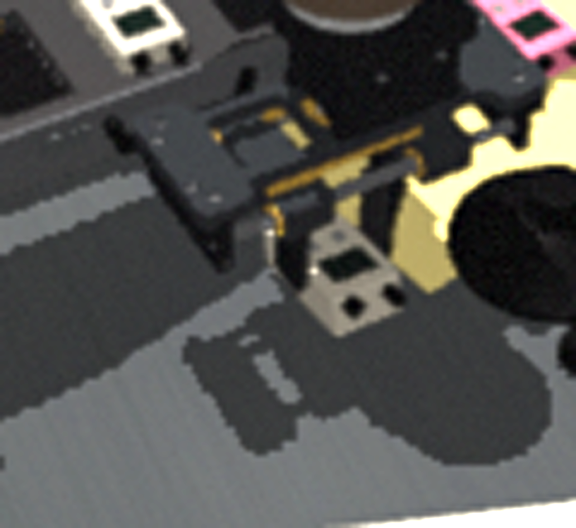

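Call:
move_arm(targets="0 0 -0.12 0;0 0 -0.12 0;0 0 0 0")

```text
time_s: 38.95
tcp_pos: [0.603, -0.1706, 0.0246]
ee_rot: [[0.105, -0.994, 0.001], [-0.994, -0.105, -0.0], [0.0, -0.001, -1.0]]
wrist_force: [-1.2, 1.4, 0.1]
gripper_width: 0.456
gripper_force: 30.0
```

Call:
move_arm(targets="0 0 -0.12 0;0 0 -0.1 0;0 0 0 0")

```text
time_s: 39.2
tcp_pos: [0.6036, -0.1724, 0.021]
ee_rot: [[0.106, -0.994, 0.002], [-0.994, -0.106, -0.003], [0.003, -0.002, -1.0]]
wrist_force: [-1.2, -4.8, 8.5]
gripper_width: 0.452
gripper_force: 30.0
```

Call:
move_arm(targets="0 0 -0.08 0;0 0 0 0;0 0 0 0")

```text
time_s: 39.45
tcp_pos: [0.6038, -0.1728, 0.0196]
ee_rot: [[0.106, -0.994, 0.003], [-0.994, -0.106, -0.003], [0.003, -0.003, -1.0]]
wrist_force: [-0.3, -6.4, 8.4]
gripper_width: 0.458
gripper_force: 30.0
```

Call:
move_arm(targets="0 0 0 0;0 0 0 0;0 0 0 0;0 0 0.8 0;0 0 1 0;0 0 1 0;0 1 0.6 0;0 1 0 0;0 1 0 0;0 1 0 0", gripper=56)

```text
time_s: 40.28
tcp_pos: [0.6023, -0.0693, 0.1018]
ee_rot: [[0.104, -0.995, 0.0], [-0.995, -0.104, 0.0], [-0.0, -0.0, -1.0]]
wrist_force: [-0.1, -0.5, -0.7]
gripper_width: 0.641
gripper_force: 0.0
```

Call:
move_arm(targets="0 1 0 0;0 1 0 0;0 1 0 0;0 1 0 0;0 0 0 0")

```text
time_s: 40.7
tcp_pos: [0.6026, 0.0334, 0.1014]
ee_rot: [[0.109, -0.994, 0.0], [-0.994, -0.109, 0.001], [-0.001, -0.0, -1.0]]
wrist_force: [-0.1, -0.7, 0.0]
gripper_width: 0.641
gripper_force: 0.0
```

Run:
```python
from meas import *
c=cap('top','t12'); s=cap('side','s12')
for n,k in (('top',c),('side',s)):
  for o in packs(k,.026): print(n,*o)
A=disp(c,(270,150,360,260)); B=disp(s,(230,180,370,320))
for a in A:
    for b in B:
        p,e=tri(c,a[0],s,b[0])
        if e<6: print(np.round(a[0]),p,e)
go(604,-172,60,-84)
```

```text
top [179.6 289.8] [350.9 172.3] [350.8 172.3] [94.9 60.9] 28.7 5526
top [195.6 239.2] [484.  134.7] [485.9 127.8] [44.1 71.9] 5.9 2278
top [306.4 193. ] [ 602.2 -172.3] [ 602.3 -172.1] [43.6 75.9] 6.4 3110
side [ 81.7 265.1] [ 84.3 -20.6] [ 86.6 -24.8] [33.3 95.5] 8.0 2132
side [310.1 247. ] [ 601.4 -167. ] [ 604.1 -171.1] [47.  74.5] 6.4 2486
side [174.3 191.8] [345.7 152.8] [345.6 151.4] [93.2 59.7] 28.8 5118
[312. 192.] [ 603.4 -188.5   29.4] 0.9
tcp [602.2  30.6 101.3] yaw -83.9 j [ 18.  26. -12.  -0. -52. -12.] F [-0.4  0.  -0. ] w 56.2 t 40.8
units [ 0.072 -8.105 -1.653] -0.026
```

Call:
move_arm(targets="0 -1 0 0;0 -1 0 0;0 -1 0 0;0 -1 0 0;0 -1 0 0;0 -1 -0.3 0;0 -1 -0.5 0;0.05 -1 -0.5 0;0 -0.1 -0.3 0;0 0 0 0")

```text
time_s: 41.63
tcp_pos: [0.6016, -0.1752, 0.0592]
ee_rot: [[0.1, -0.995, -0.005], [-0.995, -0.1, 0.001], [-0.001, 0.005, -1.0]]
wrist_force: [0.0, 0.4, -0.9]
gripper_width: 0.64
gripper_force: 0.0
```

Call:
move_arm(targets="0 0 0 0;0 0 0 0")

```text
time_s: 41.8
tcp_pos: [0.6041, -0.1728, 0.0623]
ee_rot: [[0.105, -0.994, 0.001], [-0.994, -0.105, -0.0], [0.0, -0.001, -1.0]]
wrist_force: [1.1, -0.4, 0.6]
gripper_width: 0.645
gripper_force: 0.0
```

Run:
```python
from meas import *
go(603.5,-172,15,-84)
```

```text
tcp [ 604.1 -172.8   62.3] yaw -84.0 j [ -1.  31. -10.   0. -49.   7.] F [ 1.1 -0.4  0.6] w 56.1 t 41.8
units [-0.023  0.031 -1.892] -0.006
```

Call:
move_arm(targets="-0.02 0.03 -0.5 0;0 0 -0.5 0;0 0 -0.5 0;0 0 -0.4 0;0 0 0 0;0 0 0 0")

```text
time_s: 42.3
tcp_pos: [0.6034, -0.1717, 0.0144]
ee_rot: [[0.106, -0.994, -0.0], [-0.994, -0.106, -0.0], [0.0, 0.0, -1.0]]
wrist_force: [-0.1, -0.1, 1.2]
gripper_width: 0.641
gripper_force: 0.0
```

Call:
move_arm(targets="0 0 0 0;0 0 0 0;0 0 0 0;0 0 0 0;0 0 0 0", gripper=25)

```text
time_s: 42.72
tcp_pos: [0.6037, -0.1724, 0.0151]
ee_rot: [[0.105, -0.995, 0.001], [-0.995, -0.105, -0.0], [0.0, -0.001, -1.0]]
wrist_force: [0.2, 0.3, 2.6]
gripper_width: 0.458
gripper_force: 30.0
```

Run:
```python
from meas import *
go(641.3,39.3,115,-84)
```

```text
tcp [ 603.7 -172.4   15.1] yaw -84.0 j [ -1.  34. -12.   0. -43.   7.] F [0.2 0.3 2.6] w 39.8 t 42.7
units [1.503 8.467 3.997] -0.002
```

Call:
move_arm(targets="0 0 0.6 0;0 0 1 0;0 0 1 0;0 0.2 1 0;0.15 1 0.4 0;0.15 1 0 0;0.2 1 0 0;0.2 1 0 0;0.2 1 0 0;0.2 1 0 0")

```text
time_s: 43.55
tcp_pos: [0.6304, -0.0162, 0.114]
ee_rot: [[0.104, -0.995, -0.001], [-0.995, -0.104, 0.0], [-0.0, 0.001, -1.0]]
wrist_force: [0.3, -0.5, -1.8]
gripper_width: 0.461
gripper_force: 30.0
```

Call:
move_arm(targets="0.2 1 0 0;0.2 1 0 0;0 0.26 -0.4 0;0 0 -0.6 0;0 0 -0.6 0;0 0 -0.4 0;0 0 0 0;0 0 0 0;0 0 0 0")

```text
time_s: 44.3
tcp_pos: [0.6413, 0.0388, 0.0649]
ee_rot: [[0.104, -0.995, 0.001], [-0.995, -0.104, -0.0], [0.0, -0.001, -1.0]]
wrist_force: [1.3, 0.1, -0.4]
gripper_width: 0.455
gripper_force: 30.0
```

Run:
```python
from meas import *
go(641.3,39.0,57,-84)
```

```text
tcp [641.3  38.8  64.9] yaw -84.0 j [ 18.  32.  -8.   0. -50. -12.] F [ 1.3  0.1 -0.4] w 39.6 t 44.3
units [-0.001  0.007 -0.317] 0.003
```

Seated TCP height is about 41.

Call:
move_arm(targets="0 0 -0.2 0;0 0 -0.15 0;0 0 0 0;0 0 -0.12 0;0 0 -0.1 0;0 0 0 0")

```text
time_s: 44.8
tcp_pos: [0.6404, 0.039, 0.0494]
ee_rot: [[0.104, -0.995, -0.001], [-0.995, -0.104, -0.0], [0.0, 0.001, -1.0]]
wrist_force: [-0.0, -0.2, -1.3]
gripper_width: 0.454
gripper_force: 30.0
```

Call:
move_arm(targets="0 0 -0.1 0;0 0 -0.1 0;0 0 0 0;0 0 0 0")

```text
time_s: 45.13
tcp_pos: [0.6406, 0.0391, 0.0448]
ee_rot: [[0.105, -0.995, -0.0], [-0.995, -0.105, -0.0], [0.0, 0.0, -1.0]]
wrist_force: [-0.2, -0.7, -1.5]
gripper_width: 0.456
gripper_force: 30.0
```

Call:
move_arm(targets="0 0 -0.1 0;0 0 -0.08 0;0 0 -0.04 0;0 0 0 0")

```text
time_s: 45.47
tcp_pos: [0.641, 0.0392, 0.0411]
ee_rot: [[0.105, -0.994, 0.001], [-0.994, -0.105, -0.0], [0.0, -0.001, -1.0]]
wrist_force: [-3.5, 0.4, 5.7]
gripper_width: 0.456
gripper_force: 30.0
```

Call:
move_arm(targets="0 0 0.04 0;0 0 0 0;0 0 0.4 0;0 0 1 0;0 0 1 0;0 -1 0.5 0;0 -1 0 0;0 -1 0 0;0 -1 0 0;0 -1 0 0", gripper=56)

```text
time_s: 46.3
tcp_pos: [0.6409, -0.0869, 0.1139]
ee_rot: [[0.105, -0.994, 0.001], [-0.994, -0.105, -0.0], [0.0, -0.001, -1.0]]
wrist_force: [0.1, -0.7, -0.0]
gripper_width: 0.641
gripper_force: 0.0
```

Call:
move_arm(targets="-0.8 -1 0 0;-0.8 -1 0 0;-0.8 -1 0 0;-0.8 -1 0 0;-0.8 -1 0 0;-0.8 -1 0 0;-0.8 -1 0 0;-0.8 -1 0 0", gripper=0)

```text
time_s: 46.97
tcp_pos: [0.4799, -0.287, 0.1138]
ee_rot: [[0.105, -0.994, 0.001], [-0.994, -0.105, -0.0], [0.001, -0.001, -1.0]]
wrist_force: [0.4, 0.1, 0.3]
gripper_width: 0.122
gripper_force: 0.0
```

Run:
```python
from meas import *
go(604,-172,60,-84)
c=cap('top','t13'); s=cap('side','s13')
A=disp(c,(170,160,260,260)); B=disp(s,(200,140,330,250))
print(len(A),len(B))
for a in A:
    for b in B:
        p,e=tri(c,a[0],s,b[0])
        if e<3 and 40<p[2]<75: print(np.round(a[0]),p,e)
for o in packs(c,.052): print(*o)
# lid: find latches (bright) etc
print(proj(c,[[.53,.3,.25]]),proj(s,[[.53,.3,.25]]))
```

```text
tcp [ 479.9 -287.   113.8] yaw -84.0 j [-14.  22. -17.   0. -51.  20.] F [0.4 0.1 0.3] w 10.6 t 47.0
units [ 4.965  4.601 -2.153] -0.004
5 1
[203. 237.] [486.7 104.1  54.9] 0.9
[179.6 289.8] [353.3 166.1] [353.3 166. ] [92.4 59.3] 28.8 5252
[197.  238.3] [485.1 120.3] [485.  120.5] [43.  74.4] 5.9 3020
[192.7 210.8] [557.6 131.8] [557.6 131.7] [42.6 74.6] 6.1 3001
[231.3 206.4] [566.9  29.8] [566.9  30. ] [42.4 75.1] 5.8 2985
[190.2 184.1] [629.4 138.8] [629.4 139. ] [43.  74.6] 6.0 3015
[227.7 179.6] [639.   38.7] [639.2  38.7] [42.8 74.6] 6.4 2986
[[ 96.24244937 215.2590664 ]] [[215.97034529  79.63283712]]
```

Call:
move_arm(targets="0.23 1 0.8 1;0.23 1 0.8 1;0.23 1 0.8 1;0.23 1 0.8 1;0.23 1 0.8 1;0.23 1 0.8 1;0.23 1 0.8 1;0.23 1 0.8 1;0.23 1 0.8 1;0.23 1 0.8 1")

```text
time_s: 47.9
tcp_pos: [0.5383, -0.0343, 0.3149]
ee_rot: [[0.832, -0.555, 0.001], [-0.555, -0.832, 0.0], [0.001, -0.001, -1.0]]
wrist_force: [0.7, 0.5, -0.4]
gripper_width: 0.01
gripper_force: 0.0
```

Call:
move_arm(targets="0 1 0 0.8;0 1 0 0.8;0 1 0 0.8;0 1 0 0.8;0 1 0 0.8;0 1 0 0.8;0 1 0 0.8;0 1 0 0.8;0 1 0 0.8;0 1 0 0.8")

```text
time_s: 48.73
tcp_pos: [0.538, 0.2158, 0.3137]
ee_rot: [[0.994, 0.109, 0.001], [0.109, -0.994, 0.0], [0.001, -0.0, -1.0]]
wrist_force: [-0.0, 0.5, -0.3]
gripper_width: 0.005
gripper_force: 0.0
```

Call:
move_arm(targets="0 1 0 0;0 1 0 0;0 1 0 0;0 1 0 0;0 0.5 0 0;0 0 0 0;0 0 0 0")

```text
time_s: 49.32
tcp_pos: [0.538, 0.327, 0.3129]
ee_rot: [[0.994, 0.106, -0.0], [0.106, -0.994, -0.001], [-0.0, 0.001, -1.0]]
wrist_force: [0.6, -0.0, -0.6]
gripper_width: 0.008
gripper_force: 0.0
```

Run:
```python
from meas import *
go(538.4,324.8,210,6)
c=cap('top','t14'); s=cap('side','s14')
A=disp(c,(170,160,260,260)); B=disp(s,(200,140,330,250))
print(len(A),len(B))
for a in A:
    for b in B:
        p,e=tri(c,a[0],s,b[0])
        if e<3 and 40<p[2]<75: print(np.round(a[0]),p,e)
```

```text
tcp [538.  327.  312.9] yaw 6.1 j [ 46.  20.  10.   0. -80.  50.] F [ 0.6 -0.  -0.6] w 0.7 t 49.3
units [ 0.017 -0.086 -4.117] -0.012
5 5
[203. 237.] [486.7 104.1  54.9] 0.9
[199. 210.] [559.1 115.5  55.2] 0.9
[237. 205.] [568.3  13.6  55.2] 1.0
[196. 183.] [630.8 122.4  55.2] 0.7
[234. 179.] [640.5  22.5  55.4] 0.8
```

Call:
move_arm(targets="0 -0.05 -1 0;0 0 -1 0;0 0 -1 0;0 0 -0.9 0;0 0 0 0;0 0 0 0")

```text
time_s: 49.92
tcp_pos: [0.5383, 0.324, 0.2154]
ee_rot: [[0.995, 0.104, -0.001], [0.104, -0.995, -0.002], [-0.001, 0.002, -1.0]]
wrist_force: [0.2, 0.3, 0.0]
gripper_width: 0.007
gripper_force: 0.0
```

Call:
move_arm(targets="0.05 -0.5 0 0;0.05 -0.5 0 0;0.05 -0.5 0 0;0.05 -0.5 0 0;0 0 0 0")

```text
time_s: 50.33
tcp_pos: [0.5458, 0.2756, 0.2201]
ee_rot: [[0.995, 0.104, 0.009], [0.104, -0.995, 0.008], [0.01, -0.007, -1.0]]
wrist_force: [1.3, 3.7, 2.7]
gripper_width: 0.009
gripper_force: 1.8
```

Call:
move_arm(targets="0.05 -0.5 0 0;0.05 -0.5 0 0;0.05 -0.5 0 0;0.05 -0.5 0.1 0;0 0 0 0")

```text
time_s: 50.75
tcp_pos: [0.5503, 0.2248, 0.2218]
ee_rot: [[0.995, 0.103, 0.007], [0.103, -0.995, 0.004], [0.008, -0.004, -1.0]]
wrist_force: [0.7, 1.1, 2.2]
gripper_width: -0.001
gripper_force: 1.0
```

```bash
cat >> meas.py <<'E'
O=np.array([564.5,76.2]); YH=np.array([-.1045,.9945]); XH=np.array([.9945,.1045])
def incase():
    s=sense(); p=np.array(s['tcp_pos'])*1000; d=p[:2]-O
    print('case xyz',round(d@XH,1),round(d@YH,1),round(p[2],1),'F',np.round(s['wrist_force'],1),'t',round(s['time_s'],1))
E
python3 -c "
from meas import *
incase()"
```

```text
case xyz 1.4 149.2 221.8 F [0.7 1.1 2.2] t 50.8
```

Call:
move_arm(targets="0.06 -0.56 0.13 0;0.06 -0.56 0.12 0;0.05 -0.48 -0.05 0;0.05 -0.48 -0.05 0;0.05 -0.48 -0.05 0;0 0 0 0")

```text
time_s: 51.25
tcp_pos: [0.5546, 0.1589, 0.2203]
ee_rot: [[0.995, 0.102, -0.001], [0.102, -0.995, -0.001], [-0.002, 0.001, -1.0]]
wrist_force: [0.4, -0.3, 0.5]
gripper_width: 0.004
gripper_force: 0.0
```

Call:
move_arm(targets="0.05 -0.47 -0.14 0;0.05 -0.47 -0.14 0;0.05 -0.46 -0.14 0;0.05 -0.43 -0.24 0;0.05 -0.43 -0.24 0;0.05 -0.42 -0.24 0;0 0 0 0")

```text
time_s: 51.83
tcp_pos: [0.5609, 0.0917, 0.1894]
ee_rot: [[0.995, 0.102, -0.005], [0.102, -0.995, -0.002], [-0.006, 0.001, -1.0]]
wrist_force: [0.1, -0.4, -0.7]
gripper_width: 0.007
gripper_force: 0.0
```

```bash
python3 -c "
from meas import *
incase()"
```

```text
case xyz -1.9 15.8 189.4 F [ 0.1 -0.4 -0.7] t 51.8
```

```bash
cat >> meas.py <<'E'
def lid(lo=130):
    c=cap('top'); s=cap('side'); L=[]
    for k in (c,s):
        u=cv2.GaussianBlur(up(k),(0,0),1.2).astype(int)
        m=((u.min(2)>lo)&(u.max(2)-u.min(2)<45)).astype('uint8'); o=[]
        for q in cv2.findContours(m,cv2.RETR_EXTERNAL,cv2.CHAIN_APPROX_NONE)[0]:
            a=cv2.contourArea(q)
            if 40<a<3500: M=cv2.moments(q); o.append((toraw([M['m10']/M['m00'],M['m01']/M['m00']])[0],a))
        L.append(o)
    for a in L[0]:
        for b in L[1]:
            p,e=tri(c,a[0],s,b[0])
            if e>5: continue
            d=p[:2]-O; x,y=d@XH,d@YH; R=np.hypot(105-y,p[2]-45)
            if 60<abs(x)<100 and 195<R<255: print('blob case',round(x,1),round(y,1),p[2],'R',round(R,1),'ang',round(np.arctan2(p[2]-45,105-y),3),'e',e,a[1],b[1])
    return c,s
E
python3 -c "
from meas import *
c,s=lid(); lid(170)
cv2.imwrite('pics/t15.png',c['image']);cv2.imwrite('pics/s15.png',s['image'])
c['image']=cv2.imread('pics/t14.png');s['image']=cv2.imread('pics/s14.png')
import meas
meas.cap=lambda n:{'top':c,'side':s}[n]
print('before');lid();lid(170)
"
```

```text
before
blob case -80.5 196.0 241.8 R 216.8 ang 2.004 e 0.5 750.5 289.5
blob case 80.7 195.6 242.1 R 216.9 ang 2.002 e 0.5 606.5 249.5
```

```bash
python3 -c "
from meas import *
for lo in (110,95,80,65): print(lo); lid(lo)
"
```

```text
110
95
blob case -79.3 -42.8 235.5 R 241.1 ang 0.911 e 3.4 2550.5 567.0
80
blob case -79.7 -42.5 235.9 R 241.2 ang 0.913 e 2.4 3050.5 1014.5
65
```

Call:
move_arm(targets="0.06 -0.52 -0.33 0;0.06 -0.51 -0.33 0;0.05 -0.46 -0.56 0;0.05 -0.46 -0.56 0;0 0 0 0;0 0 0 0")

```text
time_s: 52.93
tcp_pos: [0.5671, 0.044, 0.1463]
ee_rot: [[0.995, 0.103, -0.003], [0.103, -0.995, -0.001], [-0.003, 0.001, -1.0]]
wrist_force: [-0.2, -0.4, 0.7]
gripper_width: 0.009
gripper_force: 0.0
```

Call:
move_arm(targets="0.04 -0.34 -0.66 0;0.04 -0.34 -0.66 0;0.02 -0.2 -0.6 0;0 -0.2 -0.5 0;0 0 0 0;0 0 0 0")

```text
time_s: 53.43
tcp_pos: [0.5705, 0.0185, 0.0871]
ee_rot: [[0.995, 0.105, -0.001], [0.105, -0.995, -0.001], [-0.001, 0.001, -1.0]]
wrist_force: [0.6, 0.5, -0.2]
gripper_width: 0.003
gripper_force: 0.0
```

```bash
python3 -c "
from meas import *
incase()"
```

```text
case xyz -0.1 -58.0 87.1 F [ 0.6  0.5 -0.2] t 53.4
```

Call:
move_arm(targets="0 0 -0.2 0;0 0 -0.15 0;0 0 0 0")

```text
time_s: 53.68
tcp_pos: [0.5707, 0.019, 0.0784]
ee_rot: [[0.994, 0.105, 0.001], [0.105, -0.994, 0.0], [0.001, -0.0, -1.0]]
wrist_force: [0.1, -0.1, -0.1]
gripper_width: 0.008
gripper_force: 0.0
```

Call:
move_arm(targets="0 0 -0.1 0;0 0 -0.05 0;0 0 0 0")

```text
time_s: 53.93
tcp_pos: [0.5709, 0.0189, 0.0774]
ee_rot: [[0.994, 0.106, 0.001], [0.106, -0.994, -0.0], [0.001, 0.001, -1.0]]
wrist_force: [-4.0, 0.3, 13.1]
gripper_width: 0.004
gripper_force: 6.6
```

```bash
python3 -c "
from meas import *
incase()
for lo in (110,95,80): print(lo); lid(lo)"
```

```text
case xyz 0.4 -57.6 77.4 F [-4.   0.3 13.1] t 53.9
110
blob case -81.3 -123.6 74.2 R 230.4 ang 0.127 e 1.8 3306.0 1565.0
blob case 78.6 -123.6 74.4 R 230.5 ang 0.128 e 2.1 2960.0 1326.0
95
blob case 78.9 -122.2 72.8 R 228.9 ang 0.122 e 0.4 3423.0 1556.0
80
blob case 92.0 -58.2 208.3 R 230.9 ang 0.786 e 1.1 71.0 119.5
```

Call:
move_arm(targets="0 0 0.6 0;0 0 0.8 0;-0.57 -0.73 0 0;-0.57 -0.73 0 0;-0.57 -0.73 0 0;-0.57 -0.73 0 0;-0.57 -0.73 0 0;0 0 0 0;0 0 0 0")

```text
time_s: 54.98
tcp_pos: [0.4989, -0.0731, 0.1099]
ee_rot: [[0.995, 0.103, 0.001], [0.103, -0.995, 0.0], [0.001, -0.0, -1.0]]
wrist_force: [1.0, 0.0, 0.8]
gripper_width: 0.009
gripper_force: 0.0
```

```bash
python3 -c "
from meas import *
incase()
for lo in (110,95,80): print(lo); lid(lo)
w=lambda x,y: O+x*XH+y*YH
p=w(-80,-141); go(p[0],p[1],76,6)"
```

```text
case xyz -80.9 -141.7 109.9 F [1.  0.  0.8] t 55.0
110
blob case 77.8 -123.8 74.3 R 230.7 ang 0.127 e 2.1 3128.5 1361.5
95
80
tcp [499.8 -72.  109.5] yaw 6.1 j [ 10.  17. -25.   0. -48.  86.] F [-0.3  0.7 -0.6] w 0.5 t 55.3
units [-0.007 -0.016 -1.339] -0.012
```

Call:
move_arm(targets="0 0 -0.5 0;0 0 -0.5 0;0 0 -0.5 0;0 0 -0.5 0;0 0 0 0")

```text
time_s: 55.7
tcp_pos: [0.4984, -0.0724, 0.0576]
ee_rot: [[0.994, 0.105, -0.004], [0.105, -0.994, -0.0], [-0.004, 0.0, -1.0]]
wrist_force: [-0.3, -0.2, 0.3]
gripper_width: 0.006
gripper_force: 0.0
```

Call:
move_arm(targets="-0.01 0.08 -0.3 0;-0.02 0.2 -0.28 0;-0.02 0.2 -0.12 0;-0.01 0.1 -0.04 0;0 0 0 0;0 0 0 0")

```text
time_s: 56.2
tcp_pos: [0.4979, -0.0575, 0.0412]
ee_rot: [[0.994, 0.105, 0.0], [0.105, -0.994, 0.0], [0.0, -0.0, -1.0]]
wrist_force: [-0.8, -0.1, 0.6]
gripper_width: 0.008
gripper_force: 0.0
```

```bash
python3 -c "
from meas import *
incase()"
```

```text
case xyz -80.2 -126.0 41.2 F [-0.8 -0.1  0.6] t 56.2
```

Call:
move_arm(targets="-0.01 0.1 0 0;0 0.08 0 0;0 0 0 0")

```text
time_s: 56.45
tcp_pos: [0.4973, -0.0536, 0.0411]
ee_rot: [[0.995, 0.105, -0.0], [0.105, -0.995, -0.0], [-0.0, 0.0, -1.0]]
wrist_force: [0.0, -2.4, -2.3]
gripper_width: 0.004
gripper_force: 1.1
```

Call:
move_arm(targets="-0.01 0.1 0 0;0 0.05 0 0;0 0 0 0")

```text
time_s: 56.7
tcp_pos: [0.4972, -0.053, 0.0412]
ee_rot: [[0.994, 0.105, -0.001], [0.105, -0.994, -0.004], [-0.002, 0.004, -1.0]]
wrist_force: [4.1, -19.5, -3.6]
gripper_width: 0.007
gripper_force: 9.8
```

```bash
python3 -c "
from meas import *
incase()"
```

```text
case xyz -80.5 -121.5 41.2 F [  4.1 -19.5  -3.6] t 56.7
```

Call:
move_arm(targets="0.04 -0.4 0 0;0.04 -0.4 0 0;0 0 0.9 0;0 0 0.9 0;0 0 0.95 0;0 0 0 0")

```text
time_s: 57.2
tcp_pos: [0.5029, -0.0695, 0.1146]
ee_rot: [[0.994, 0.106, 0.011], [0.105, -0.994, 0.001], [0.011, -0.0, -1.0]]
wrist_force: [0.4, 0.7, -0.1]
gripper_width: 0.003
gripper_force: 0.0
```

Call:
move_arm(targets="0.9 0.09 0 0;0.91 0.1 0 0;0.91 0.1 0 0;0.91 0.1 0 0;0.91 0.1 0 0;0.91 0.1 0 0;0.91 0.1 0 0;0 0 0 0;0 0 0 0")

```text
time_s: 57.95
tcp_pos: [0.6587, -0.0523, 0.1086]
ee_rot: [[0.995, 0.104, -0.001], [0.104, -0.995, 0.001], [-0.001, -0.001, -1.0]]
wrist_force: [-0.5, -0.3, 0.5]
gripper_width: 0.008
gripper_force: 0.0
```

```bash
python3 -c "
from meas import *
incase()
for lo in (110,95): print(lo); lid(lo)
w=lambda x,y: O+x*XH+y*YH
p=w(80,-141); go(p[0],p[1],76,6)"
```

```text
case xyz 80.3 -137.6 108.6 F [-0.5 -0.3  0.5] t 58.0
110
95
tcp [657.4 -52.7 109.8] yaw 6.0 j [  9.  31.  -3.  -0. -57.  87.] F [ 0.3 -0.1 -0.4] w 0.4 t 58.1
units [ 0.057 -0.12  -1.352] 0.001
```

Call:
move_arm(targets="0.06 -0.12 -0.5 0;0 0 -0.5 0;0 0 -0.5 0;0 0 -0.5 0;0 0 0 0;-0.01 0.08 -0.3 0;-0.02 0.2 -0.28 0;-0.02 0.2 -0.12 0;-0.01 0.1 -0.04 0;0 0 0 0")

```text
time_s: 58.98
tcp_pos: [0.6577, -0.0404, 0.0406]
ee_rot: [[0.994, 0.105, -0.001], [0.105, -0.994, 0.0], [-0.001, -0.0, -1.0]]
wrist_force: [-0.7, -0.9, -0.2]
gripper_width: 0.009
gripper_force: 0.4
```

Call:
move_arm(targets="-0.01 0.1 0 0;0 0.08 0 0;0 0 0 0")

```text
time_s: 59.23
tcp_pos: [0.6577, -0.0367, 0.0412]
ee_rot: [[0.995, 0.105, -0.001], [0.105, -0.995, -0.0], [-0.001, 0.0, -1.0]]
wrist_force: [-0.2, -4.6, -2.6]
gripper_width: 0.006
gripper_force: 1.7
```

Call:
move_arm(targets="-0.01 0.1 0 0;0 0.05 0 0;0 0 0 0")

```text
time_s: 59.48
tcp_pos: [0.6576, -0.0364, 0.0413]
ee_rot: [[0.995, 0.104, -0.001], [0.104, -0.995, -0.004], [-0.001, 0.004, -1.0]]
wrist_force: [1.7, -15.6, -4.5]
gripper_width: 0.004
gripper_force: 7.2
```

```bash
python3 -c "
from meas import *
incase()"
```

```text
case xyz 80.8 -121.7 41.3 F [  1.7 -15.6  -4.5] t 59.5
```

Call:
move_arm(targets="0.04 -0.4 0 0;0.04 -0.4 0 0;0 0 0.9 0;0 0 0.9 0;0 0 0.9 0;-0.85 0.4 0 0;-0.85 0.4 0 0;-0.85 0.4 0 0;-0.85 0.4 0 0;0 0 0 0")

```text
time_s: 60.32
tcp_pos: [0.5715, -0.0112, 0.1096]
ee_rot: [[0.994, 0.106, -0.001], [0.106, -0.994, 0.002], [-0.001, -0.002, -1.0]]
wrist_force: [-0.6, -0.6, -0.7]
gripper_width: 0.004
gripper_force: 0.0
```

Call:
move_arm(targets="0 0 -0.6 0;0 0 -0.4 0;0 0 -0.1 0;0 0 0 0;0 0 0 0")

```text
time_s: 60.73
tcp_pos: [0.5753, -0.0129, 0.0812]
ee_rot: [[0.995, 0.104, 0.0], [0.104, -0.995, -0.0], [-0.0, 0.0, -1.0]]
wrist_force: [-0.1, 0.8, 0.9]
gripper_width: 0.006
gripper_force: 0.0
```

Call:
move_arm(targets="0 0 -0.1 0;0 0 -0.1 0;0 0 0 0;0 0 0 0")

```text
time_s: 61.07
tcp_pos: [0.5756, -0.0129, 0.0774]
ee_rot: [[0.994, 0.105, 0.002], [0.105, -0.994, 0.0], [0.002, 0.0, -1.0]]
wrist_force: [-0.9, 0.2, 4.9]
gripper_width: 0.003
gripper_force: 2.5
```

```bash
python3 -c "
from meas import *
incase()"
```

```text
case xyz 1.7 -89.8 77.4 F [-0.9  0.2  4.9] t 61.1
```

Call:
move_arm(targets="0 0 1 0;0 0 1 0;0 0 1 0;0 0 1 0;-0.8 0.3 0.5 0;-0.8 0.3 0.5 0;-0.8 0.3 0 0;0 0 0 0;0 0 0 0")

```text
time_s: 61.82
tcp_pos: [0.5143, 0.0099, 0.2018]
ee_rot: [[0.994, 0.105, 0.001], [0.105, -0.994, 0.0], [0.001, -0.0, -1.0]]
wrist_force: [-0.2, 0.6, -0.0]
gripper_width: 0.004
gripper_force: 0.0
```

```bash
python3 -c "
from meas import *
incase()
c=cap('top');s=cap('side')
def W(x,y,z): p=O+x*XH+y*YH; return [p[0]/1e3,p[1]/1e3,z/1e3]
for x in (-80,80,-30):
  for n,k in (('top',c),('side',s)):
    for lab,q in (('flat',W(x,-114,40)),('out',W(x,-135,66))):
      u,v=proj(k,[q])[0]; print(x,n,lab,k['image'][int(round(v)),int(round(u))])
"
```

```text
case xyz -56.9 -60.7 201.8 F [-0.2  0.6 -0. ] t 61.8
-80 top flat [123 120 124]
-80 top out [56 54 52]
-80 side flat [59 58 58]
-80 side out [61 61 61]
80 top flat [111 110 113]
80 top out [185 245 250]
80 side flat [60 60 60]
80 side out [58 58 57]
-30 top flat [13 12 12]
-30 top out [26 24 23]
-30 side flat [41 40 40]
-30 side out [44 43 43]
```

```bash
python3 -c "
from station import *
print(finish_job())"
```

```text
the job is handed in; nothing more can be done
None
```

I seated all five beltpacks, pressed the lid shut rim to rim, pushed both latches flat, and handed the job in after about 62 s of robot time; the hand-in returned no verdict, so I can't confirm a pass.

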